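# Turn the slide carriers over in the flip nest and start the inverted imager

### The job

The inverted imager reads slides coverslip down. Lay the loading leaf (blue) of the flip nest flat, load every slide carrier from the mat into its pockets face up, fold the receiving leaf (aluminium) right over them, swing the closed pair over together to the receiving side and fold the loading leaf back flat, leaving the receiving leaf flat too. Then set all the carriers, now face down, fully home in the imager's slots, and only then press its green start button fully down and let it up again; leave the eyepiece, dishes and oil bottle where they are.

Things in the scene. Friction and masses are not known exactly. Their poses are not given: they have to be found in the camera images.
- carrier0: Slide carrier: black frame 36 mm (its x) by 96 mm (its y), 14 mm thick, 80 g. Origin: centre of its underside; z points out of its face, which shows a glass slide with pink stained spots and a white label; the back is a plain frame with a window. Starts face up on a flat teal mat (310 by 170 by 3 mm, fixed). Grip it across the 36 mm, near mid-length.
- carrier1: Slide carrier: black frame 36 mm (its x) by 96 mm (its y), 14 mm thick, 80 g. Origin: centre of its underside; z points out of its face, which shows a glass slide with pink stained spots and a white label; the back is a plain frame with a window. Starts face up on a flat teal mat (310 by 170 by 3 mm, fixed). Grip it across the 36 mm, near mid-length.
- carrier2: Slide carrier: black frame 36 mm (its x) by 96 mm (its y), 14 mm thick, 80 g. Origin: centre of its underside; z points out of its face, which shows a glass slide with pink stained spots and a white label; the back is a plain frame with a window. Starts face up on a flat teal mat (310 by 170 by 3 mm, fixed). Grip it across the 36 mm, near mid-length.
- load_leaf (a joint): Angle of the loading leaf (blue plate, black handle tab) of the flip nest: 0 = open, flat; pi/2 upright; pi = swung right over. Both leaves turn on one pin. Stiff hinge: stays where it is left; 3 to 5 N at the tab moves it, 11 N both loaded. Closed (angles add up to pi) the floors stop 15 mm apart, carriers lie inside with 1 mm play, and a leaf that swings on pushes the other.
- load_hinge (a point): Mid-point of the hinge pin, 40 mm above the table; turns with the loading leaf: x along the pin, +y out along the leaf to its tab, z out of its pocket side. The leaf is 200 mm along the pin and reaches 126 mm out, its handle tab from 126 to 172 mm. Solid hinge posts, 47 mm tall, stand 105 to 117 mm along the pin from here on both sides.
- load_grip (a point): Grip point of the loading leaf's tab, 155 mm out from the pin, 7.75 mm under the pin's plane (on the leaf's back side); axes as at the hinge. Tab: 24 mm wide along the pin, 46 mm long, 13.5 mm thick. Pinch it across the 24 mm; the gripper may keep pointing down while the tab turns between the pads. Nest closed, the tabs lie stacked, 29 mm over both with a 2 mm gap: both can be pinched at once.
- load_pocket0 (a point): Floor centre of pocket 0 of the loading leaf (pockets 0, 1, 2 at 66 mm along the pin); axes as at the leaf's hinge. 42 mm (x) by 102 mm (y), 3 mm more all round than a carrier, with guide blocks 6 mm high at its corners; the long sides are open over the middle 56 mm for the fingers. Floor 7.5 mm under the pin's plane, 32.5 mm above the table when open.
- load_pocket1 (a point): Floor centre of pocket 1 of the loading leaf (pockets 0, 1, 2 at 66 mm along the pin); axes as at the leaf's hinge. 42 mm (x) by 102 mm (y), 3 mm more all round than a carrier, with guide blocks 6 mm high at its corners; the long sides are open over the middle 56 mm for the fingers. Floor 7.5 mm under the pin's plane, 32.5 mm above the table when open.
- load_pocket2 (a point): Floor centre of pocket 2 of the loading leaf (pockets 0, 1, 2 at 66 mm along the pin); axes as at the leaf's hinge. 42 mm (x) by 102 mm (y), 3 mm more all round than a carrier, with guide blocks 6 mm high at its corners; the long sides are open over the middle 56 mm for the fingers. Floor 7.5 mm under the pin's plane, 32.5 mm above the table when open.
- turn_leaf (a joint): Angle of the receiving leaf (bare aluminium plate, orange handle tab) of the flip nest: 0 = open, flat; pi/2 upright; pi = swung right over. Both leaves turn on one pin. Stiff hinge: stays where it is left; 3 to 5 N at the tab moves it, 11 N both loaded. Closed (angles add up to pi) the floors stop 15 mm apart, carriers lie inside with 1 mm play, and a leaf that swings on pushes the other.
- turn_hinge (a point): Mid-point of the hinge pin, 40 mm above the table; turns with the receiving leaf: x along the pin, -y out along the leaf to its tab, z out of its pocket side. The leaf is 200 mm along the pin and reaches 126 mm out, its handle tab from 126 to 172 mm. Solid hinge posts, 47 mm tall, stand 105 to 117 mm along the pin from here on both sides.
- turn_grip (a point): Grip point of the receiving leaf's tab, 155 mm out from the pin, 7.75 mm under the pin's plane (on the leaf's back side); axes as at the hinge. Tab: 24 mm wide along the pin, 46 mm long, 13.5 mm thick. Pinch it across the 24 mm; the gripper may keep pointing down while the tab turns between the pads. Nest closed, the tabs lie stacked, 29 mm over both with a 2 mm gap: both can be pinched at once.
- turn_pocket0 (a point): Floor centre of pocket 0 of the receiving leaf (pockets 0, 1, 2 at 66 mm along the pin); axes as at the leaf's hinge. 42 mm (x) by 102 mm (y), 3 mm more all round than a carrier, with guide blocks 6 mm high at its corners; the long sides are open over the middle 56 mm for the fingers. Floor 7.5 mm under the pin's plane, 32.5 mm above the table when open.
- turn_pocket1 (a point): Floor centre of pocket 1 of the receiving leaf (pockets 0, 1, 2 at 66 mm along the pin); axes as at the leaf's hinge. 42 mm (x) by 102 mm (y), 3 mm more all round than a carrier, with guide blocks 6 mm high at its corners; the long sides are open over the middle 56 mm for the fingers. Floor 7.5 mm under the pin's plane, 32.5 mm above the table when open.
- turn_pocket2 (a point): Floor centre of pocket 2 of the receiving leaf (pockets 0, 1, 2 at 66 mm along the pin); axes as at the leaf's hinge. 42 mm (x) by 102 mm (y), 3 mm more all round than a carrier, with guide blocks 6 mm high at its corners; the long sides are open over the middle 56 mm for the fingers. Floor 7.5 mm under the pin's plane, 32.5 mm above the table when open.
- imager_slot0 (a point): Floor centre of slot 0 of the imager's deck, 55 mm above the table; x across the slot (the slots lie at 66 mm along x), y along it, z up. 42 by 102 mm with guide blocks 6 mm high at the corners, open over the middle 58 mm of the long sides.
- imager_slot1 (a point): Floor centre of slot 1 of the imager's deck, 55 mm above the table; x across the slot (the slots lie at 66 mm along x), y along it, z up. 42 by 102 mm with guide blocks 6 mm high at the corners, open over the middle 58 mm of the long sides.
- imager_slot2 (a point): Floor centre of slot 2 of the imager's deck, 55 mm above the table; x across the slot (the slots lie at 66 mm along x), y along it, z up. 42 by 102 mm with guide blocks 6 mm high at the corners, open over the middle 58 mm of the long sides.
- start (a joint): Travel of the imager's green start button: 0 = up, 0.006 m = fully down; about 5 N holds it down, a spring lifts it again.
- start_top (a point): Top centre of the green start button (26 mm across) at the front of the imager, on a grey housing 44 mm across; 18 mm above the imager's deck, 73 mm above the table; it goes straight down.
- imager: Compact inverted slide imager, fixed: a low white box with black deck, 290 mm (its x) by 150 mm (y), deck 55 mm high, three slots with blue windows, button and small screen at the -x end. Origin: centre of its underside. The mat and the imager stand on either side of the flip nest, which way round varies.
- eyepiece: Bystander: black microscope eyepiece standing on its barrel, 42 mm across, 62 mm tall, loose. Origin: centre of its foot.
- dishes: Bystander: stack of three clear culture dishes, 60 mm across, 40 mm tall, loose. Origin: centre of its foot.
- oil: Bystander: amber bottle of immersion oil, 34 mm across, 65 mm tall, loose. Origin: centre of its foot.

How it is judged:
By the outcome, as a careful person would: the job done as asked, in the order asked, and still so for the second after the job is handed in, with the robot touching nothing.
Of carrier0, carrier1, carrier2 only 2 to 3 are there at a start; the rules pass over those that are not, and their reading is None.
At some moment in a run one of carrier0, carrier1, carrier2 may be knocked a few centimetres aside while the robot is not near it.
It also fails if it takes over 210 s, if anything falls off the work surface, if the arm or the gripper's body presses on something with over 40 N, if the wrist force passes 120 N, or if a joint passes its speed limit or range.

### The arm

A 6-joint arm with a two-finger parallel gripper is mounted at the origin on the work surface. World frame = base frame: x ahead of the robot, y to its left, z up, the work surface at z = 0. Lengths are in m, angles in rad, forces in N, time in s.
With the tool pointing down it reaches from about 0.325 to 0.75 m from the base axis. Payload 7.6 kg.
Tool frame: the origin (TCP) lies at the very end of the fingers, on their centre line; the grasp point (between the pads) lies r.grip_depth behind it (r.grip_depth is the distance from the TCP to the grasp point, in m); z points along the fingers, y is the line along which they close (so a half turn about z gives the same grasp; the last joint's range is limited). The gripper opens to 85 mm and grips with 20 to 120 N. Pads are 22 mm wide; open, the fingers measure 114 mm over their backs; the gripper's body (76 mm by 85 mm) begins 54 mm behind the grasp point. The pads swing forward as they close: fully open they stand 13 mm farther back than shut.
Start: joints at [-0.07, 0.052, 1.401, -0, 1.689, -0.07], TCP at [0.525, 0, 0.231] pointing down, gripper open.
Joint ranges: [-2.9, 2.9], [-0.91, 2.17], [0.12, 2.37], [-1.06, 4.2], [0.26, 2.73], [-2.93, 2.93]. Speed limits (rad/s): [2.57, 2.57, 3.01, 3.14, 3.14, 3.14].

### API

Orientations are given as a unit quaternion [w, x, y, z].
In Python, from station import r gives the robot as it stands. The module is installed in compiled form; this text tells all that it offers.
- The arm moves only by the tool servo_tool, never from a script. Its argument "commands" is one flat list of numbers, 7 for each row, row after row: the finger opening in mm, from 0 to 85.4, then the shift along the world's x, y, z scaled (see below), then the turn, a rotation vector about the world's x, y, z scaled (see below). A call has 1 to 10 rows; each row shifts and turns the commanded pose from where the row before left it; what a row does not reach is not made up. The controller multiplies each number of a shift by 0.02 m and each number of a turn by 2 rad. A row lasts 1/8 s, in which the tool goes at most 62.5 mm and 10.7 degrees, less where a joint would pass 70% of its speed; a pose out of reach is approached as far as the arm can. A call with a number of a shift or a turn outside -1 to 1 is refused whole. A call with a gripper value outside its range is refused whole. The fingers move at their own pace and stop on an object; the grip force is fixed at half the most. Time passes only in rows, so rows that do not move let the fingers close. It gives the time, the measured TCP pose, the force, the opening and the grip force at its end, in the units of the state.
- r.get_obs(): the state, without advancing time (a new reading comes with each control period).
- r.get_image(name): name is "scene" or "side" or "wrist"; returns a dict with "pixels" (480x640x3 uint8, red, green, blue), "camera_matrix" (3x3 intrinsics, pixels), "xyz" and "attitude" of the camera in the world. Camera axes: x right, y down, z forward; pixel columns grow to the right and rows downward; lengths in m; the calibration is good to about 2 mm. A picture is of the moment at which its call begins. There is no depth.
- r.sign_off(): hands the job in; it is judged then, once.
The state is a dict: "time": time; "q": joint angles; "joint_velocities": joint speeds; "effort": joint torques, N m; "tool_pos": TCP position; "eef_rot": TCP orientation; "ft_force": force on the tool from outside, world axes, zero at the start; "ft_torque": the same for the moment, N m; "width": opening from 0.0 (shut) to 1.0 (fully open); "grasp_force": force on a finger pad.
Only numpy, scipy, OpenCV 4.12 (cv2) and the standard library are available. Lean on these libraries where they do the work, as an engineer would, in place of code of your own. Each camera call takes 0.05 s, during which the arm holds its last target. There are 200 camera calls.

## Working session

There is one attempt and no reset: what is moved stays moved. The work goes in short steps, Python scripts to look and compute and a tool call to move; the robot and the scene stay as the last step left them, time stands still between calls to the robot, and variables do not carry over. Pictures are saved under pics/ and viewed, at most 14 in all, crops included, and the job is handed in when it is done.

Besides the shell and the picture viewer there is one more tool, called after "Request:" as a command line: name --argument value ..., lists and objects as JSON in quotes. servo_tool: Moves the arm, as the interface text tells. Its arguments: {"type":"object","properties":{"commands":{"type":"array"}},"required":["commands"]}

```bash
mkdir -p pics
cat > h.py <<'E'
import numpy as np,cv2
from scipy.spatial.transform import Rotation as R
from station import r
def snap(n,f):
    d=r.get_image(n); cv2.imwrite('pics/'+f,cv2.cvtColor(d['pixels'],cv2.COLOR_RGB2BGR)); 
    np.savez('pics/'+f[:-4]+'.npz',**d); return d
def cam(d):
    a=np.array(d['attitude'],float)
    return (R.from_quat(a[[1,2,3,0]]).as_matrix() if a.size==4 else a.reshape(3,3)),np.array(d['xyz']),np.array(d['camera_matrix'])
def unp(d,uv,z):
    M,t,K=cam(d); uv=np.atleast_2d(np.array(uv,float))
    v=(M@np.linalg.inv(K)@np.c_[uv,np.ones(len(uv))].T).T
    return t+v*((z-t[2])/v[:,2])[:,None]
def proj(d,p):
    M,t,K=cam(d); q=(K@M.T@(np.atleast_2d(p)-t).T).T; return q[:,:2]/q[:,2:]
E
python3 - <<'E'
from h import *
for n in('scene','side','wrist'):
    d=snap(n,n+'0.png'); print(n,d['xyz'],np.array(d['attitude']).round(3).tolist(),np.array(d['camera_matrix']).round(1).tolist())
print(r.get_obs(),r.grip_depth)
E
```

```text
scene [1.31691625 0.38384442 0.75597491] [-0.221, 0.477, 0.764, -0.373] [[482.0, 0.0, 322.0], [0.0, 482.0, 242.1], [0.0, 0.0, 1.0]]
side [ 0.01254443 -0.76590925  0.63959792] [-0.474, 0.82, -0.278, 0.159] [[477.5, 0.0, 315.2], [0.0, 477.5, 242.2], [0.0, 0.0, 1.0]]
wrist [0.52492361 0.07025427 0.37381254] [0.141, 0.99, 0.0, -0.001] [[414.2, 0.0, 321.7], [0.0, 414.2, 236.8], [0.0, 0.0, 1.0]]
{'time': 0.15, 'q': array([-7.03145821e-02,  5.27121544e-02,  1.40146511e+00, -1.13870232e-05,
        1.68861114e+00, -7.02981631e-02]), 'joint_velocities': array([-1.46777804e-04, -1.53369336e-03, -3.87491633e-03,  4.22121186e-05,
       -4.02978543e-05, -1.01541449e-03]), 'effort': array([ 9.01752592e-04, -3.81951857e+01, -3.60423374e+01, -3.57651027e-05,
        4.66565543e-03,  6.07237575e-05]), 'tool_pos': array([5.24778499e-01, 2.77165814e-05, 2.30668719e-01]), 'eef_rot': array([-4.47706162e-04,  7.07112931e-01,  7.07100379e-01, -3.96286529e-04]), 'ft_force': array([0.36116643, 0.12425989, 0.27454524]), 'ft_torque': array([-0.00746072, -0.00605382,  0.0133081 ]), 'grasp_force': 0.0, 'width': 1.0009037748053218} 0.0187
```

View pics/scene0.png

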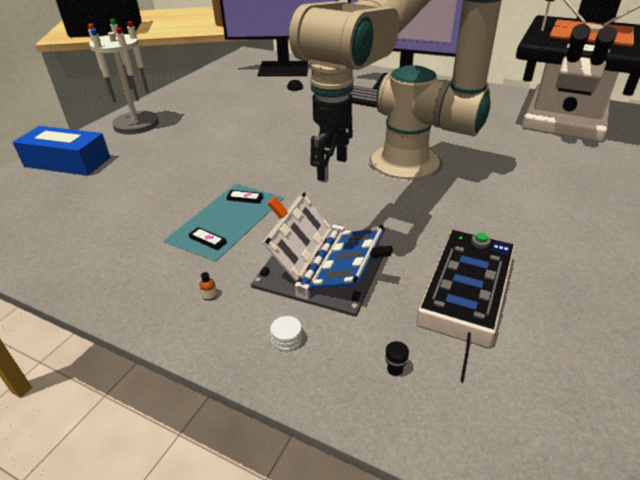

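View pics/side0.png

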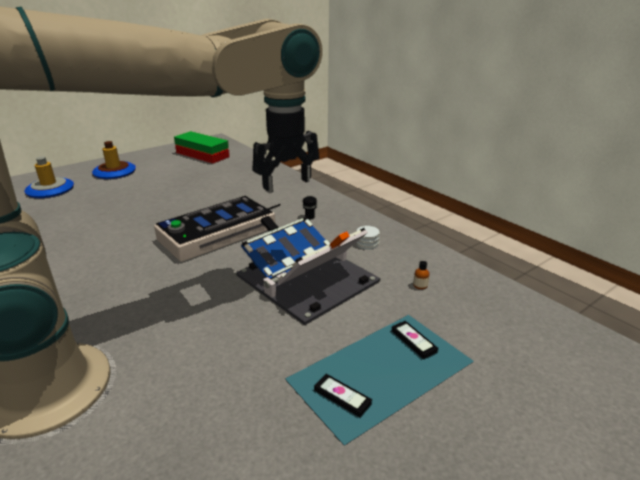

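The scene shows two carriers on the mat (px 245,196 and 207,238), both nest leaves partly raised, and the imager at right with its button at (482,240). The side view agrees, with carriers at (414,338) and (343,395).

View pics/wrist0.png

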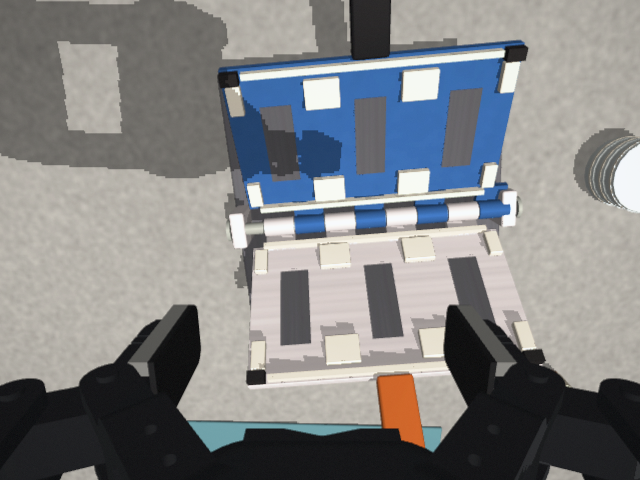

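Run:
```python
from h import *
d=np.load('pics/scene0.npz')
print('car',unp(d,[[245,196],[207,238]],.017).round(3).tolist(),'btn',unp(d,[[482,238]],.073).round(3).tolist(),'imager deck corners',unp(d,[[457,233],[513,240],[420,318],[492,334]],.055).round(3).tolist())
print('nestbase',unp(d,[[254,284],[356,310]],.0).round(3).tolist(),'hinge near',unp(d,[[302,291]],.047).round(3).tolist(), 'bystanders',unp(d,[[208,298],[286,348],[396,372]],0.).round(3).tolist())
i=cv2.imread('pics/scene0.png'); cv2.imwrite('pics/crop0.png',cv2.resize(i[170:330,170:410],(800,533),interpolation=cv2.INTER_CUBIC))
```

```text
car [[0.4, -0.331, 0.017], [0.602, -0.31, 0.017]] btn [[0.387, 0.312, 0.073]] imager deck corners [[0.368, 0.253, 0.055], [0.339, 0.377, 0.055], [0.666, 0.257, 0.055], [0.646, 0.39, 0.055]]
nestbase [[0.678, -0.124, 0.0], [0.651, 0.117, 0.0]] hinge near [[0.692, 0.01, 0.047]] bystanders [[0.76, -0.192, 0.0], [0.805, 0.033, 0.0], [0.765, 0.248, 0.0]]
```

View pics/crop0.png

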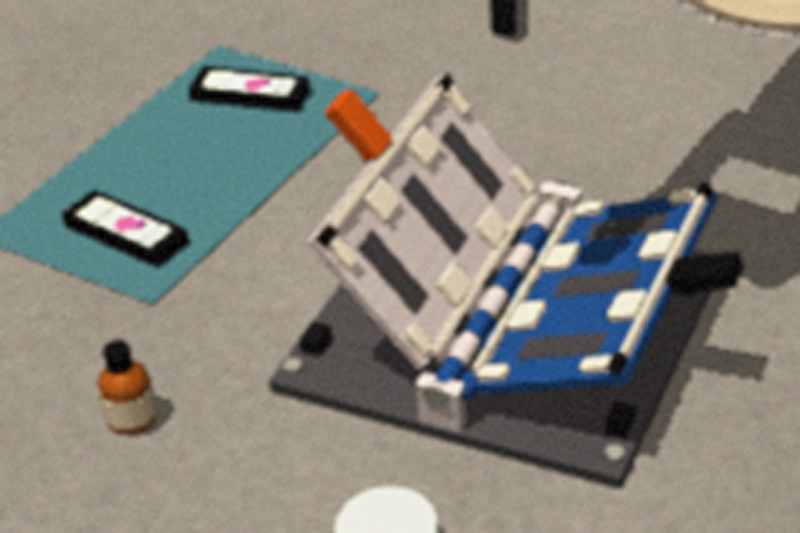

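Wrist view: hinge posts at (237,230) and (510,207), blue leaf windows at (280,141),(370,135),(461,127), aluminium windows at (295,307),(383,300). I'll fit the nest pose and the leaf angles to these.

Run:
```python
from h import *
from scipy.optimize import least_squares
d=np.load('pics/wrist0.npz')
def pts(p):
    x,y,w,tl,tt,c=p
    def leaf(P,s,t):  # P: (along pin, out, z)
        P=np.array(P,float); ax=np.array([np.cos(w),np.sin(w),0]); n=np.array([-np.sin(w),np.cos(w),0])*s
        o=np.cos(t)*n+[0,0,np.sin(t)]; z=-np.sin(t)*n+[0,0,np.cos(t)]
        return np.array([x,y,.04])+P[:,:1]*ax+P[:,1:2]*o+P[:,2:]*z
    ax=np.array([np.cos(w),np.sin(w),0])
    posts=np.array([x,y,.047])+np.outer([-.111,.111],ax)
    L=leaf([[-.066,c,-.0075],[0,c,-.0075],[.066,c,-.0075],[-.1,.126,-.0075],[.1,.126,-.0075],[0,.126,-.001]],1,tl)
    T=leaf([[-.066,c,-.0075],[0,c,-.0075],[-.1,.126,-.0075],[.1,.126,-.0075]],-1,tt)
    return np.r_[posts,L,T]
uv=np.array([[237,230],[510,207],[280,141],[370,135],[461,127],[221,76],[525,48],[371,58],[295,307],[383,300],[248,384],[541,360]])
uv0=uv.copy()
f=lambda p:(proj(d,pts(p))-uv).ravel()*wt
wt=np.ones(24); wt[14:16]=.0; wt[15]=0
s=least_squares(f,[.55,.02,.05,.5,.9,.065],loss='soft_l1')
print(s.x.round(4).tolist()); print((proj(d,pts(s.x))-uv).round(1).tolist())
# carriers: scene + side dark-frame outline
for n,cs in(('scene',[(245,196),(207,238)]),('side',[(414,338),(343,395)])):
    e=np.load(f'pics/{n}0.npz'); im=e['pixels'].astype(int)
    for u,v in cs:
        # white slide region
        m=np.zeros((480,640),np.uint8); sub=im[v-28:v+28,u-36:u+36]
        M=(sub.max(2)-sub.min(2)<60)|(sub[...,0]>sub[...,2]+25)|(sub[...,0]>sub[...,1]+30)
        M|=sub.max(2)<60
        k=cv2.connectedComponentsWithStats(M.astype(np.uint8)); i=k[1][28,36]; 
        if i==0: print('miss');continue
        mm=(k[1]==i).astype(np.uint8); c=max(cv2.findContours(mm,0,1)[0],key=cv2.contourArea)[:,0]+[u-36,v-28]
        # slide (bright) centroid
        b=(mm>0)&(sub.max(2)>110); ys,xs=np.nonzero(b); q=unp(e,np.c_[xs+u-36,ys+v-28],.016)[:,:2]
        rc=cv2.minAreaRect(q.astype(np.float32)*1000); print(n,k[2][i],'slide',np.round(rc[0],1),np.round(rc[1],1),round(rc[2],1))
```

```text
[0.5656, -0.0098, 0.0859, 0.4242, 0.8486, 0.0709]
[[-0.1, 0.6], [0.3, 0.9], [0.3, 1.5], [0.1, -0.5], [-0.1, -0.5], [-4.8, -5.6], [1.4, -6.5], [0.1, 1.4], [0.0, -0.0], [-0.6, 0.1], [-0.6, 1.7], [0.9, 4.1]]
scene [   0    0   72   56 4032] slide [ 391.  -349.5] [307.  218.2] 30.5
scene [   0    0   72   56 4032] slide [ 595.9 -325.1] [257.3 191.5] 34.0
side [   0    0   72   56 4032] slide [ 602.4 -314.9] [176.9 147.8] 46.1
side [   0    0   72   56 4032] slide [ 397.2 -339.5] [119.9 127.7] 52.4
```

The fit is good: hinge at (0.566,-0.010), yaw 0.086, loading leaf at 0.42 rad, receiving leaf at 0.85 rad. I'll push the blue tab down first.

Request:
servo_tool --commands '[0,0.17,0.87,-0.66,0,0,0.043,0,0.17,0.87,-0.66,0,0,0,0,0.17,0.87,-0.66,0,0,0,0,0.17,0.87,-0.66,0,0,0,0,0.17,0.87,-0.66,0,0,0,0,0.17,0.87,-0.66,0,0,0,0,0.17,0.87,-0.66,0,0,0,0,0.17,0.87,-0.66,0,0,0,0,0,0,0,0,0,0]'

```text
time: 1.27
tool_pos: [0.5516, 0.1403, 0.1241]
eef_rot: [-0.001, 0.675, 0.737, -0.001]
ft_force: [0.6, -0.7, 0.3]
width: 0.004
grasp_force: 0.0
```

Request:
servo_tool --commands '[0,0,0,-0.6,0,0,0,0,0,0,-0.6,0,0,0,0,0,0,-0.6,0,0,0,0,0,0,-0.6,0,0,0,0,0,0,-0.6,0,0,0,0,0,0,-0.6,0,0,0,0,0,0,-0.6,0,0,0,0,0,0,0,0,0,0]'

```text
time: 2.28
tool_pos: [0.5514, 0.1388, 0.0401]
eef_rot: [-0.001, 0.676, 0.737, -0.001]
ft_force: [-0.9, 0.3, 0.0]
width: 0.0
grasp_force: 0.0
```

Request:
servo_tool --commands '[0,0,0,-0.08,0,0,0,0,0,0,-0.08,0,0,0,0,0,0,0,0,0,0]'

```text
time: 2.65
tool_pos: [0.5524, 0.1391, 0.039]
eef_rot: [0.0, 0.676, 0.737, 0.0]
ft_force: [-1.4, -0.4, 4.1]
width: 0.007
grasp_force: 1.6
```

Request:
servo_tool --commands '[0,0,0,-0.1,0,0,0,0,0,0,0,0,0,0,0,0,0,1,0,0,0,0,0,0,1,0,0,0,0,0,0,1,0,0,0,60,0,0,1,0,0,0,60,0,-1,1,0,0,0,60,0,-1,1,0,0,0,60,0,-1,1,0,0,0,60,0,-1,1,0,0,0]'

```text
time: 3.9
tool_pos: [0.5521, 0.0571, 0.1977]
eef_rot: [0.0, 0.677, 0.736, 0.0]
ft_force: [0.4, -0.5, -0.6]
width: 0.702
grasp_force: 0.0
```

Request:
servo_tool --commands '[60,0,-1,1,0,0,0,60,0,-1,1,0,0,0,60,0,-1,0.8,0,0,0,60,0,-1,0,0,0,0,60,0,-1,0,0,0,0,60,0,-1,0,0,0,0,60,0,-1,0,0,0,0,60,0,-1,0,0,0,0,60,0,-1,0,0,0,0,60,0,-1,0,0,0,0]'

```text
time: 5.15
tool_pos: [0.5522, -0.1421, 0.2525]
eef_rot: [0.0, 0.676, 0.737, 0.0]
ft_force: [-1.0, 0.9, -0.1]
width: 0.7
grasp_force: 0.0
```

Request:
servo_tool --commands '[60,-0.5,-1,0,0,0,0,60,-0.5,-1,0,0,0,0,60,-0.5,-1,0,0,0,0,60,-0.5,-1,0,0,0,0,60,-0.5,-1,0,0,0,0,60,0,-1,0,0,0,0,60,0,-1,0,0,0,0,60,0,-1,0,0,0,0,60,0,-1,0,0,0,0,60,0,-1,0,0,0,0]'

```text
time: 6.4
tool_pos: [0.5023, -0.3421, 0.2523]
eef_rot: [-0.0, 0.676, 0.737, 0.0]
ft_force: [-0.8, -0.1, -0.5]
width: 0.702
grasp_force: 0.0
```

Request:
servo_tool --commands '[60,0,-1,0,0,0,0,60,0,-1,0,0,0,0,60,0,0,0,0,0,0,60,0,0,0,0,0,0]'

```text
time: 6.9
tool_pos: [0.5024, -0.3805, 0.2524]
eef_rot: [-0.0, 0.676, 0.737, 0.0]
ft_force: [0.6, 0.2, -1.0]
width: 0.703
grasp_force: 0.0
```

Batching runs in order. Now a wrist look at the mat.

Run:
```python
from h import *
d=snap('wrist','wrist1.png'); snap('scene','scene1.png')
a=d['pixels']; hsv=cv2.cvtColor(a,cv2.COLOR_RGB2HSV)
m=(a.max(2)<70).astype(np.uint8)
k=cv2.connectedComponentsWithStats(m)
for i in range(1,k[0]):
    if k[2][i][4]>500: print(k[2][i],k[3][i].round(1))
```

```text
[ 401   74   69  116 1850] [433.3 123.3]
[ 175   79   67  116 2064] [209.8 132.6]
[    0   295   640   185 59492] [320.3 419.2]
```

View pics/wrist1.png

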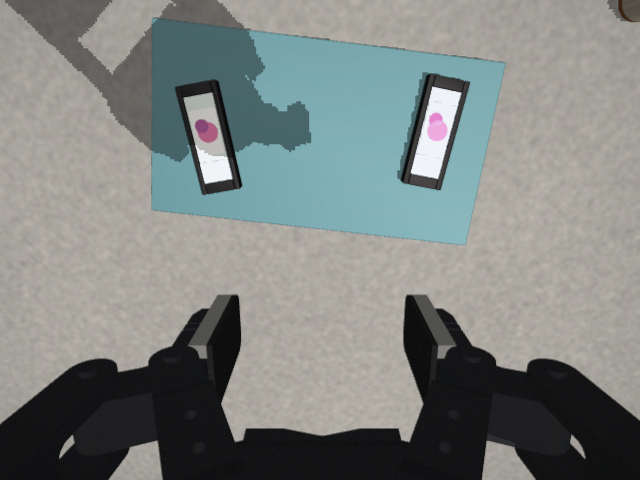

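Two carriers seen face up, at (209,136) and (436,132) px. I'll fit each as a box and check against the slide rectangle.

```bash
cat > car.py <<'E'
from h import *
from scipy.optimize import minimize
def box(x,y,w,zb,X=.036,Y=.096,Z=.014):
    c,s=np.cos(w),np.sin(w)
    return np.array([[x+c*a-s*b,y+s*a+c*b,z] for a in(-X/2,X/2) for b in(-Y/2,Y/2) for z in(zb,zb+Z)])
def fit(d,mask,x0,zb):
    def f(p):
        h=cv2.convexHull(np.round(proj(d,box(*p,zb))*16).astype(np.int32)); q=np.zeros(mask.shape,np.uint8)
        cv2.fillConvexPoly(q,h,1,cv2.LINE_8,4); return -(q&mask).sum()/(q|mask).sum()
    s=minimize(f,x0,method='Nelder-Mead',options=dict(initial_simplex=np.array(x0)+[[0,0,0],[.006,0,0],[0,.006,0],[0,0,.1]],xatol=1e-5,fatol=1e-5)); return s.x,s.fun
E
python3 - <<'E'
from car import *
d=dict(np.load('pics/wrist1.npz')); a=d['pixels']
hsv=cv2.cvtColor(a,cv2.COLOR_RGB2HSV)
m=((a.max(2)<62)|(hsv[...,1]<60)|(hsv[...,0]>120)).astype(np.uint8)
for (u,v,u0,u1) in((209,136,165,255),(436,132,390,480)):
    M=np.zeros_like(m); M[70:205,u0:u1]=m[70:205,u0:u1]
    k=cv2.connectedComponents(M)[1]; c=(k==k[v,u]).astype(np.uint8)
    p=unp(d,[[u,v]],.017)[0]
    x,fv=fit(d,c,[p[0],p[1],.2 if u<300 else -.2],.003)
    b=c&((a.max(2)>110)).astype(np.uint8); ys,xs=np.nonzero(b); rc=cv2.minAreaRect(unp(d,np.c_[xs,ys],.017)[:,:2].astype(np.float32)*1000)
    print(x.round(4),round(fv,3),rc)
E
```

```text
[ 0.4731 -0.3223 -0.7778] 0.0 ((396.82476806640625, -338.48828125), (26.724468231201172, 76.31380462646484), 15.11367130279541)
[ 0.6736 -0.3014 -1.1778] 0.0 ((597.721435546875, -316.55194091796875), (76.74163055419922, 26.70151138305664), 84.10348510742188)car.py:9: RuntimeWarning: overflow encountered in scalar negative
  cv2.fillConvexPoly(q,h,1,cv2.LINE_8,4); return -(q&mask).sum()/(q|mask).sum()
```

```bash
sed -i 's/return -(q&mask).sum()/return -float((q\&mask).sum())/' car.py
python3 - <<'E'
from car import *
d=dict(np.load('pics/wrist1.npz')); a=d['pixels']
hsv=cv2.cvtColor(a,cv2.COLOR_RGB2HSV)
m=((a.max(2)<62)|(hsv[...,1]<60)|(hsv[...,0]>120)).astype(np.uint8)
for (u,v,u0,u1) in((209,136,165,255),(436,132,390,480)):
    M=np.zeros_like(m); M[70:205,u0:u1]=m[70:205,u0:u1]
    k=cv2.connectedComponents(M)[1]; c=(k==k[v,u]).astype(np.uint8)
    p=unp(d,[[u,v]],.017)[0]
    x,fv=fit(d,c,[p[0],p[1],.2 if u<300 else -.2],.003); print(x.round(4),round(fv,3))
w=.0859; n=np.array([-np.sin(w),np.cos(w)]);ax=np.array([np.cos(w),np.sin(w)])
for i in(-1,0,1): print((np.array([.5656,-.0098])+ax*.066*i+n*.071).round(4), (np.array([.5656,-.0098])+ax*.066*i-n*.071).round(4))
print(r.get_obs()['tool_pos'])
E
```

```text
[ 0.3966 -0.3378  0.2486] -0.945
[ 0.5978 -0.3164 -0.1004] -0.952
[0.4938 0.0553] [ 0.5059 -0.0862]
[0.5595 0.0609] [ 0.5717 -0.0805]
[0.6253 0.0666] [ 0.6374 -0.0749]
[ 0.50245016 -0.38016811  0.25270759]
```

Request:
servo_tool --commands '[60,-0.53,0.21,-1,0,0,0.087,60,-0.53,0.21,-1,0,0,0,60,-0.53,0.21,-1,0,0,0,60,-0.53,0.21,-1,0,0,0,60,-0.53,0.21,-1,0,0,0,60,-0.53,0.21,-1,0,0,0,60,-0.53,0.21,-1,0,0,0,60,-0.53,0.21,-1,0,0,0,60,-0.53,0.21,-1,0,0,0,60,-0.53,0.21,-1,0,0,0]'

```text
time: 8.25
tool_pos: [0.3962, -0.3381, 0.0523]
eef_rot: [0.0, 0.609, 0.793, 0.0]
ft_force: [-0.4, -0.4, 0.6]
width: 0.7
grasp_force: 0.0
```

Request:
servo_tool --commands '[60,0,0,0,0,0,0,60,0,0,0,0,0,0]'

```text
time: 8.5
tool_pos: [0.3971, -0.3391, 0.0538]
eef_rot: [0.001, 0.609, 0.793, -0.0]
ft_force: [0.6, -0.1, -0.2]
width: 0.697
grasp_force: 0.0
```

Run:
```python
from h import *
d=r.get_image('side'); a=np.load('pics/side0.npz')['pixels']
# carriers unchanged?
for u,v in((414,338),(343,395)):
    print(np.abs(d['pixels'][v-25:v+25,u-35:u+35].astype(int)-a[v-25:v+25,u-35:u+35]).mean())
o=r.get_obs();print(o['tool_pos'],R.from_quat(o['eef_rot'][[1,2,3,0]]).as_matrix()[:,1])
```

```text
0.6862857142857143
19.40057142857143
[ 0.3971641  -0.33927106  0.05393459] [0.96628733 0.25746249 0.00136196]
```

Request:
servo_tool --commands '[60,0,0,-0.48,0,0,0,60,0,0,-0.48,0,0,0,60,0,0,-0.48,0,0,0,60,0,0,-0.48,0,0,0,60,0,0,-0.46,0,0,0,60,0,0,0,0,0,0,20,0,0,0,0,0,0,20,0,0,0,0,0,0,20,0,0,0,0,0,0,20,0,0,0,0,0,0]'

```text
time: 9.8
tool_pos: [0.3966, -0.3392, 0.0057]
eef_rot: [0.001, 0.609, 0.793, -0.0]
ft_force: [-0.8, -0.3, 5.4]
width: 0.402
grasp_force: 60.8
```

Request:
servo_tool --commands '[20,0,0,1,0,0,0,20,0,0,1,0,0,0,20,0.5,1,1,0,0,-0.087,20,0.5,1,1,0,0,0,20,0.5,1,1,0,0,0,20,0.5,1,1,0,0,0,20,0.5,1,1,0,0,0,20,0.5,1,1,0,0,0,20,0.5,1,1,0,0,0,20,0.5,1,1,0,0,0]'

```text
time: 11.05
tool_pos: [0.4762, -0.178, 0.2049]
eef_rot: [-0.0, 0.676, 0.737, -0.0]
ft_force: [0.5, 1.0, -0.3]
width: 0.398
grasp_force: 60.2
```

Request:
servo_tool --commands '[20,0.09,1,0,0,0,0,20,0.09,1,0,0,0,0,20,0.09,1,0,0,0,0,20,0.09,1,0,0,0,0,20,0.09,1,0,0,0,0,20,0.09,1,0,0,0,0,20,0.09,1,0,0,0,0,20,0.09,1,0,0,0,0,20,0.09,1,0,0,0,0,20,0.09,1,0,0,0,0]'

```text
time: 12.3
tool_pos: [0.4939, 0.0219, 0.2043]
eef_rot: [-0.0, 0.676, 0.737, -0.0]
ft_force: [-0.0, 0.1, -0.3]
width: 0.404
grasp_force: 60.2
```

Request:
servo_tool --commands '[20,0,0.7,0,0,0,0,20,0,0.7,0,0,0,0,20,0,0.32,-1,0,0,0,20,0,0,-1,0,0,0,20,0,0,-1,0,0,0,20,0,0,-1,0,0,0,20,0,0,-1,0,0,0,20,0,0,0,0,0,0,20,0,0,0,0,0,0]'

```text
time: 13.42
tool_pos: [0.4946, 0.0557, 0.1058]
eef_rot: [0.0, 0.676, 0.737, 0.0]
ft_force: [-0.6, 0.5, -0.3]
width: 0.4
grasp_force: 60.2
```

Run:
```python
from h import *
d=snap('wrist','w2.png');e=snap('scene','s2.png')
a=cv2.imread('pics/w2.png')
b=cv2.imread('pics/s2.png')[180:320,230:440]
cv2.imwrite('pics/c2.png',np.hstack([cv2.resize(a,(400,300)),cv2.resize(b,(400,300),interpolation=2)]))
o=r.get_obs();print(o['tool_pos'],R.from_quat(o['eef_rot'][[1,2,3,0]]).as_matrix()[:,1],o['width'])
```

```text
[0.49481785 0.05566871 0.1060932 ] [0.99630462 0.08586661 0.0020074 ] 0.40247997730266755
```

View pics/c2.png

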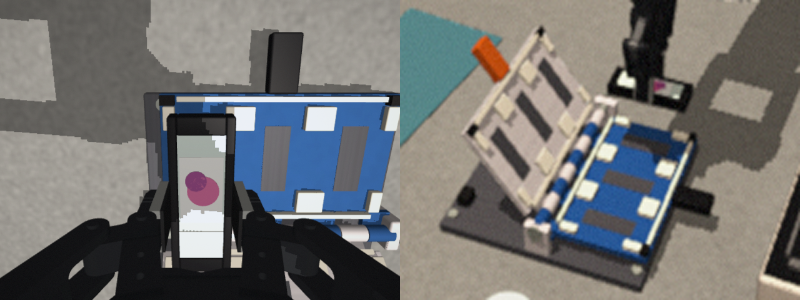

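The leaf lies flat and the carrier is held face up. I'll refine the pocket positions from the windows at (441,253) and (560,253), and the carrier's offset in the grip.

Run:
```python
from h import *
d=dict(np.load('pics/w2.npz')); a=d['pixels'].astype(int)
g=((a.max(2)-a.min(2))<40)&(a.max(2)<140)&(a.max(2)>50)
k=cv2.connectedComponentsWithStats(g.astype(np.uint8),connectivity=4)
for u,v in((441,253),(560,253)):
    i=k[1][v,u]; ys,xs=np.nonzero(k[1]==i); p=unp(d,np.c_[xs,ys],.0325)[:,:2]
    print(k[2][i],cv2.minAreaRect(p.astype(np.float32)*1000), p.mean(0))
z=r.get_obs()['tool_pos'][2]
b=(a.max(2)>85); b[:, :270]=0; b[:,375:]=0;b[:180]=0;b[430:]=0
K=cv2.connectedComponentsWithStats(b.astype(np.uint8)); i=K[1][330,345] or K[1][250,320]
print('held',K[2][i]); ys,xs=np.nonzero(K[1]==i); p=unp(d,np.c_[xs,ys],z-.0027+.014)[:,:2]; print(cv2.minAreaRect(p.astype(np.float32)*1000))
```

```text
[ 417  202   49  104 4142] ((560.0015869140625, 57.97039031982422), (21.959224700927734, 59.90958786010742), 4.843924045562744) [0.55988798 0.0590663 ]
[ 533  202   57  104 4160] ((626.0297241210938, 63.63728713989258), (22.130109786987305, 59.920005798339844), 4.865232467651367) [0.62595163 0.06471346]
held [  283   216    79   197 14544]
((494.4910888671875, 56.79444122314453), (26.202594757080078, 75.92222595214844), 4.892345905303955)
```

Request:
servo_tool --commands '[20,-0.03,-0.22,0,0,0,0,20,0,0,-0.7,0,0,0,20,0,0,-0.7,0,0,0,20,0,0,-0.7,0,0,0,20,0,0,-0.7,0,0,0,20,0,0,-0.4,0,0,0,20,0,0,-0.2,0,0,0,20,0,0,-0.07,0,0,0,20,0,0,0,0,0,0]'

```text
time: 14.65
tool_pos: [0.4939, 0.0512, 0.0359]
eef_rot: [0.0, 0.676, 0.737, 0.0]
ft_force: [0.5, -0.8, -1.0]
width: 0.403
grasp_force: 60.2
```

Request:
servo_tool --commands '[56,0,0,0,0,0,0,56,0,0,0,0,0,0,56,0,0,1,0,0,0,56,0,0,1,0,0,0,56,0,0,1,0,0,0,56,0,0,1,0,0,0,56,0,-1,1,0,0,0,56,0,-1,1,0,0,0,56,0,-1,1,0,0,0,56,0,-1,1,0,0,0]'

```text
time: 15.9
tool_pos: [0.4936, -0.0294, 0.1965]
eef_rot: [0.0, 0.676, 0.737, 0.0]
ft_force: [-0.1, 0.0, -0.5]
width: 0.661
grasp_force: 0.0
```

Request:
servo_tool --commands '[60,0.4,-1,0.2,0,0,0,60,0.4,-1,0.2,0,0,0,60,0.4,-1,0.2,0,0,-0.093,60,0.4,-1,0,0,0,0,60,0.4,-1,0,0,0,0,60,0.4,-1,0,0,0,0,60,0.4,-1,0,0,0,0,60,0.4,-1,0,0,0,0,60,0.4,-1,0,0,0,0,60,0.4,-1,0,0,0,0]'

```text
time: 17.15
tool_pos: [0.5739, -0.2301, 0.2067]
eef_rot: [-0.0, 0.741, 0.672, -0.0]
ft_force: [-0.2, -0.4, -0.8]
width: 0.697
grasp_force: 0.0
```

Request:
servo_tool --commands '[60,0.6,-1,-0.5,0,0,0,60,0.6,-1,-0.5,0,0,0,60,0.6,-1,-0.5,0,0,0,60,0.4,-1,-0.5,0,0,0,60,0,-0.4,0,0,0,0,60,0,0,0,0,0,0,60,0,0,0,0,0,0]'

```text
time: 18.02
tool_pos: [0.6178, -0.3164, 0.1683]
eef_rot: [0.0, 0.741, 0.671, 0.0]
ft_force: [-0.6, -0.2, -0.3]
width: 0.7
grasp_force: 0.0
```

Run:
```python
from h import *
d=snap('wrist','w3.png');e=snap('scene','s3.png')
a=cv2.imread('pics/w3.png')
b=cv2.imread('pics/s3.png')[180:320,160:440]
cv2.imwrite('pics/c3.png',np.hstack([cv2.resize(a,(320,240)),cv2.resize(b,(480,240),interpolation=2)]))
o=r.get_obs();print(o['time'],o['tool_pos'],R.from_quat(o['eef_rot'][[1,2,3,0]]).as_matrix()[:,1])
a=d['pixels'].astype(int); m=(a.min(2)>150).astype(np.uint8); m=cv2.morphologyEx(m,2,np.ones((5,5)))
hsv=cv2.cvtColor(d['pixels'],cv2.COLOR_RGB2HSV); m2=((hsv[...,1]<20)&(hsv[...,2]>100)|(hsv[...,0]>140)&(hsv[...,2]>90)).astype(np.uint8)
K=cv2.connectedComponentsWithStats(m2)
for i in range(1,K[0]):
    if K[2][i][4]>3000:
        ys,xs=np.nonzero(K[1]==i); print(K[2][i],cv2.minAreaRect(unp(d,np.c_[xs,ys],.017)[:,:2].astype(np.float32)*1000))
```

```text
18.125 [ 0.61778639 -0.31625298  0.16834107] [ 0.99510063 -0.09886163  0.00105383]
[     0      0    640    442 158133] ((637.9741821289062, -347.4825744628906), (340.5127258300781, 493.1418151855469), 84.34365844726562)
[ 276  167   37  102 3651] ((597.5878295898438, -316.34344482421875), (76.07609558105469, 26.23421287536621), 83.95589447021484)
[   0  343  173   81 4592] ((399.95135498046875, -412.49993896484375), (171.73374938964844, 63.94180679321289), 17.445165634155273)
```

View pics/c3.png

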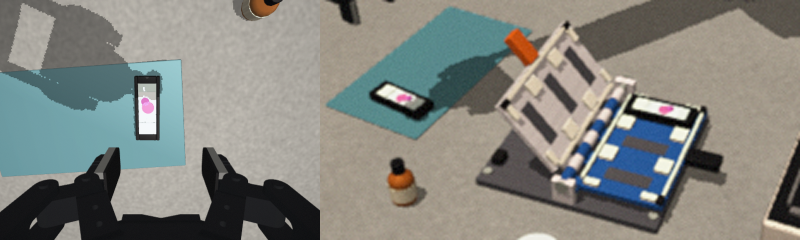

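First carrier sits in its pocket; the second is unmoved at (0.5976,-0.3163).

Request:
servo_tool --commands '[60,-1,0,-1,0,0,0,60,0,0,-1,0,0,0,60,0,0,-1,0,0,0,60,0,0,-1,0,0,0,60,0,0,-1,0,0,0,60,0,0,-1,0,0,0,60,0,0,-0.9,0,0,0,60,0,0,-0.8,0,0,0,60,0,0,-0.46,0,0,0,60,0,0,0,0,0,0]'

```text
time: 19.38
tool_pos: [0.5973, -0.3166, 0.0036]
eef_rot: [-0.001, 0.742, 0.671, -0.0]
ft_force: [-0.1, 0.2, 0.3]
width: 0.704
grasp_force: 0.0
```

Request:
servo_tool --commands '[20,0,0,0,0,0,0,20,0,0,0,0,0,0,20,0,0,0,0,0,0,20,0,0,0,0,0,0]'

```text
time: 19.88
tool_pos: [0.5983, -0.3172, 0.0058]
eef_rot: [0.001, 0.742, 0.671, 0.0]
ft_force: [0.4, -0.2, 6.4]
width: 0.4
grasp_force: 62.5
```

Request:
servo_tool --commands '[20,0,0,1,0,0,0,20,0,0,1,0,0,0,20,0,1,1,0,0,0.093,20,0,1,1,0,0,0,20,0.2,1,1,0,0,0,20,0.2,1,1,0,0,0,20,0.2,1,1,0,0,0,20,0.2,1,1,0,0,0,20,0.2,1,1,0,0,0,20,0.2,1,1,0,0,0]'

```text
time: 21.12
tool_pos: [0.6219, -0.1554, 0.2056]
eef_rot: [0.0, 0.676, 0.737, 0.0]
ft_force: [0.2, 0.1, -0.9]
width: 0.401
grasp_force: 61.7
```

Request:
servo_tool --commands '[20,0.04,1,0,0,0,0,20,0.04,1,0,0,0,0,20,0.04,1,0,0,0,0,20,0.04,1,0,0,0,0,20,0.04,1,0,0,0,0,20,0,1,0,0,0,0,20,0,1,0,0,0,0,20,0,1,0,0,0,0,20,0,1,0,0,0,0,20,0,1,0,0,0,0]'

```text
time: 22.38
tool_pos: [0.6256, 0.0446, 0.2043]
eef_rot: [0.0, 0.676, 0.737, 0.0]
ft_force: [1.2, 0.1, -0.8]
width: 0.399
grasp_force: 61.8
```

Request:
servo_tool --commands '[20,0,0.6,0,0,0,0,20,0,0.4,0,0,0,0,20,0,0,-1,0,0,0,20,0,0,-1,0,0,0,20,0,0,-1,0,0,0,20,0,0,-1,0,0,0,20,0,0,-1,0,0,0,20,0,0,0,0,0,0,20,0,0,0,0,0,0]'

```text
time: 23.5
tool_pos: [0.6261, 0.0632, 0.1051]
eef_rot: [0.0, 0.676, 0.737, 0.0]
ft_force: [0.1, -0.2, -0.1]
width: 0.403
grasp_force: 61.7
```

Run:
```python
from h import *
d=snap('wrist','w4.png'); a=d['pixels'].astype(int)
z=r.get_obs()['tool_pos'][2]
b=(a.max(2)>85); b[:, :270]=0; b[:,375:]=0;b[:180]=0;b[430:]=0
K=cv2.connectedComponentsWithStats(b.astype(np.uint8)); i=K[1][330,345] or K[1][250,320]
ys,xs=np.nonzero(K[1]==i); p=unp(d,np.c_[xs,ys],z-.0027+.014)[:,:2]; print(K[2][i],cv2.minAreaRect(p.astype(np.float32)*1000))
o=r.get_obs();print(o['time'],o['tool_pos'],R.from_quat(o['eef_rot'][[1,2,3,0]]).as_matrix()[:,1])
```

```text
[  283   216    79   197 14576] ((625.8634643554688, 64.43783569335938), (26.191184997558594, 75.8093490600586), 4.913731575012207)
23.55 [0.62623837 0.06323853 0.10553768] [0.99630351 0.08587704 0.00210946]
```

Request:
servo_tool --commands '[20,0,-0.04,-0.7,0,0,0,20,0,0,-0.7,0,0,0,20,0,0,-0.7,0,0,0,20,0,0,-0.7,0,0,0,20,0,0,-0.4,0,0,0,20,0,0,-0.2,0,0,0,20,0,0,-0.06,0,0,0,20,0,0,0,0,0,0]'

```text
time: 24.55
tool_pos: [0.6259, 0.0624, 0.0356]
eef_rot: [0.0, 0.676, 0.737, 0.0]
ft_force: [-1.1, 0.3, -1.0]
width: 0.4
grasp_force: 61.7
```

Request:
servo_tool --commands '[56,0,0,0,0,0,0,56,0,0,0,0,0,0,56,0,0,1,0,0,0,56,0,0,1,0,0,0,56,0,0,1,0,0,0,56,0,0,1,0,0,0,56,-0.5,-0.5,1,0,0,0,56,-0.5,-0.5,1,0,0,0,56,-0.5,-0.5,1,0,0,0,56,-0.5,-0.5,1,0,0,0]'

```text
time: 25.8
tool_pos: [0.5853, 0.0221, 0.1969]
eef_rot: [0.0, 0.676, 0.737, 0.0]
ft_force: [0.3, -1.0, -1.0]
width: 0.656
grasp_force: 0.0
```

Run:
```python
from h import *
d=snap('wrist','w5.png');e=snap('scene','s5.png')
a=cv2.imread('pics/w5.png')
b=cv2.imread('pics/s5.png')[180:320,230:440]
cv2.imwrite('pics/c5.png',np.hstack([cv2.resize(a,(400,300)),cv2.resize(b,(400,300),interpolation=2)]))
o=r.get_obs();print(o['time'],o['tool_pos'])
```

```text
25.9 [0.58625979 0.02168221 0.19905942]
```

View pics/c5.png

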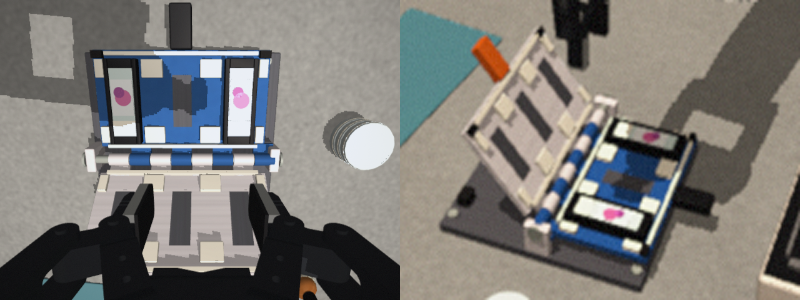

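Both carriers lie in the outer load pockets. I'll refine the hinge line and the receiving-leaf angle from this wrist view: post tops near (144,256) and (443,250).

Run:
```python
from h import *
d=dict(np.load('pics/w5.npz'))
cv2.imwrite('pics/c5b.png',cv2.resize(cv2.imread('pics/w5.png')[225:300,130:460],(800,182),interpolation=2))
print(unp(d,[[144,256],[443,250]],.047).round(4).tolist())
print('tab',unp(d,[[272,77],[305,77],[272,5],[305,5]],.039).round(4).tolist())
```

```text
[[0.4556, -0.019, 0.047], [0.6773, 0.0049, 0.047]]
tab [[0.5433, 0.1149, 0.039], [0.5657, 0.1169, 0.039], [0.541, 0.1588, 0.039], [0.5624, 0.1607, 0.039]]
```

View pics/c5b.png

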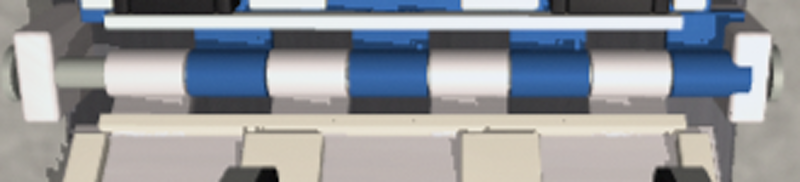

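Run:
```python
from h import *
d=dict(np.load('pics/w5.npz'))
p=unp(d,[[146.1,256.4],[439.8,256.4]],.047); m=p.mean(0); w=np.arctan2(*(p[1]-p[0])[[1,0]]); print(p,m,w,np.linalg.norm(p[1]-p[0]))
n=np.array([-np.sin(w),np.cos(w)]); print('c',(np.array([.5600,.0580])-m[:2])@n)
q=unp(d,[[146,254.7],[440,254.7]],.048); print(q.mean(0))
# load tab top edges
t=unp(d,[[272,77],[305,77],[272,5],[305,5]],.039)[:,:2]; print(((t-m[:2])@n).round(4),((t-m[:2])@np.array([n[1],-n[0]])).round(4))
```

```text
[[ 4.57171620e-01 -1.91356983e-02  4.70000000e-02]
 [ 6.75791454e-01 -3.21479281e-04  4.70000000e-02]] [ 0.56648154 -0.00972859  0.047     ] 0.08584755043407771 0.21942790762762787
c 0.0680349097590662
[ 0.56647248 -0.00804593  0.048     ]
[0.1262 0.1262 0.1701 0.1701] [-0.0124  0.0101 -0.0109  0.0105]
```

```bash
cat > path.py <<'E'
from h import *
from scipy.optimize import least_squares
H=np.array([.566,-.0095,.04]); w=.086; n=np.array([-np.sin(w),np.cos(w),0]); ax=np.array([np.cos(w),np.sin(w),0]); zh=np.array([0,0,1.])
def leafpt(s,t,out,z,x=0):
    return H+x*ax+out*(np.cos(t)*s*n+np.sin(t)*zh)+z*(-np.sin(t)*s*n+np.cos(t)*zh)
def table(P):
    c=np.array(P[0]); 
    for p in P[1:]:
        k=np.round((p-c)/.02,2); c=c+k*.02; print(k.tolist())
    print('end',c.round(4))
E
python3 - <<'E'
from path import *
d=dict(np.load('pics/wrist0.npz'))
uv=np.array([[295,307],[383,300],[248,384]])
g=lambda t:(np.r_[proj(d,[leafpt(-1,t[0],.068,-.0075,-.066),leafpt(-1,t[0],.068,-.0075,0),leafpt(-1,t[0],.126,-.0075,-.1)])]-uv).ravel()
s=least_squares(g,[.85]);print(s.x,s.fun.round(1)); t0=s.x[0]
P=[leafpt(-1,t,.155,-.00775)-[0,0,.0187] for t in np.linspace(t0,np.pi,31)]
print(P[0],r.get_obs()['tool_pos']); table(P)
E
```

```text
[0.8075312] [ 0.9 -3.  -0.8 -2.7  1.6  2.5]
[ 0.57568448 -0.12183242  0.12794287] [0.58625979 0.02168221 0.19905942]
[-0.04, 0.43, 0.42]
[-0.04, 0.46, 0.39]
[-0.04, 0.49, 0.35]
[-0.04, 0.52, 0.31]
[-0.05, 0.53, 0.27]
[-0.05, 0.56, 0.23]
[-0.05, 0.57, 0.18]
[-0.05, 0.59, 0.14]
[-0.05, 0.59, 0.09]
[-0.05, 0.6, 0.04]
[-0.05, 0.61, 0.0]
[-0.05, 0.6, -0.05]
[-0.06, 0.59, -0.09]
[-0.05, 0.58, -0.15]
[-0.05, 0.58, -0.18]
[-0.04, 0.55, -0.23]
[-0.05, 0.54, -0.28]
[-0.04, 0.51, -0.31]
[-0.05, 0.49, -0.36]
[-0.04, 0.46, -0.39]
[-0.03, 0.42, -0.42]
[-0.04, 0.39, -0.46]
[-0.03, 0.36, -0.49]
[-0.02, 0.32, -0.51]
[-0.03, 0.27, -0.53]
[-0.02, 0.24, -0.56]
[-0.01, 0.19, -0.57]
[-0.02, 0.14, -0.59]
[-0.01, 0.1, -0.59]
[0.0, 0.06, -0.6]
end [0.5527 0.145  0.0291]
```

Request:
servo_tool --commands '[50,-0.07,-0.9,0,0,0,0,50,-0.07,-0.9,0,0,0,0,50,-0.07,-0.9,0,0,0,0,50,-0.07,-0.9,0,0,0,0,50,-0.07,-0.9,0,0,0,0,50,-0.07,-0.9,0,0,0,0,50,-0.06,-0.9,0,0,0,0,50,-0.05,-0.88,0,0,0,0,50,0,0,0,0,0,0,50,0,0,0,0,0,0]'

```text
time: 27.15
tool_pos: [0.5751, -0.1209, 0.1951]
eef_rot: [-0.0, 0.676, 0.737, 0.0]
ft_force: [-0.2, 0.9, -0.6]
width: 0.589
grasp_force: 0.0
```

Request:
servo_tool --commands '[50,0,0,-0.89,0,0,0,50,0,0,-0.89,0,0,0,50,0,0,-0.89,0,0,0,50,0,0,-0.88,0,0,0,50,0,0,0,0,0,0,50,0,0,0,0,0,0]'

```text
time: 27.9
tool_pos: [0.5753, -0.1213, 0.1247]
eef_rot: [0.0, 0.676, 0.737, 0.0]
ft_force: [-0.3, 0.2, -0.3]
width: 0.589
grasp_force: 0.0
```

Run:
```python
from h import *
d=snap('wrist','w6.png');e=snap('side','s6.png')
a=cv2.imread('pics/w6.png')
b=cv2.imread('pics/s6.png')[150:340,210:420]
cv2.imwrite('pics/c6.png',np.hstack([cv2.resize(a,(400,300)),cv2.resize(b,(400,300),interpolation=2)]))
o=r.get_obs();print(o['time'],o['tool_pos'],o['ft_force'])
```

```text
28.0 [ 0.57552986 -0.12134114  0.12516256] [-0.0350522  -0.21830338  0.17220712]
```

View pics/c6.png

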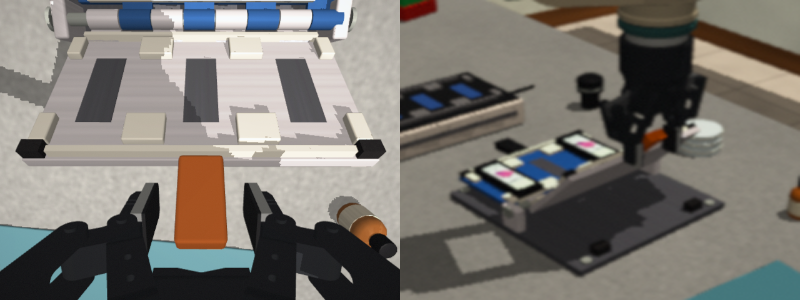

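The orange tab sits centred between the pads. Pinch it and swing the leaf over.

Request:
servo_tool --commands '[10,0,0,0.1,0,0,0,10,0,0,0,0,0,0,10,0,0,0,0,0,0,10,0,0,0,0,0,0,10,-0.04,0.43,0.42,0,0,0,10,-0.04,0.46,0.39,0,0,0,10,-0.04,0.49,0.35,0,0,0,10,-0.04,0.52,0.31,0,0,0,10,-0.05,0.53,0.27,0,0,0]'

```text
time: 29.12
tool_pos: [0.5709, -0.0737, 0.16]
eef_rot: [0.001, 0.677, 0.736, -0.001]
ft_force: [4.0, -4.0, -6.0]
width: 0.27
grasp_force: 59.2
```

Request:
servo_tool --commands '[10,-0.05,0.56,0.23,0,0,0,10,-0.05,0.57,0.18,0,0,0,10,-0.05,0.59,0.14,0,0,0,10,-0.05,0.59,0.09,0,0,0,10,-0.05,0.6,0.04,0,0,0,10,-0.05,0.61,0,0,0,0,10,-0.05,0.6,-0.05,0,0,0,10,-0.06,0.59,-0.09,0,0,0,10,-0.05,0.58,-0.15,0,0,0,10,-0.05,0.58,-0.18,0,0,0]'

```text
time: 30.38
tool_pos: [0.5611, 0.0433, 0.165]
eef_rot: [0.002, 0.677, 0.736, -0.001]
ft_force: [2.4, -8.8, -0.8]
width: 0.276
grasp_force: 59.4
```

Request:
servo_tool --commands '[10,-0.04,0.55,-0.23,0,0,0,10,-0.05,0.54,-0.28,0,0,0,10,-0.04,0.51,-0.31,0,0,0,10,-0.05,0.49,-0.36,0,0,0,10,-0.04,0.46,-0.39,0,0,0,10,-0.03,0.42,-0.42,0,0,0,10,-0.04,0.39,-0.46,0,0,0,10,-0.03,0.36,-0.49,0,0,0]'

```text
time: 31.38
tool_pos: [0.5548, 0.1191, 0.1071]
eef_rot: [0.001, 0.676, 0.737, 0.0]
ft_force: [-0.9, -4.2, 5.3]
width: 0.275
grasp_force: 60.2
```

Request:
servo_tool --commands '[10,-0.02,0.32,-0.51,0,0,0,10,-0.03,0.27,-0.53,0,0,0,10,-0.02,0.24,-0.56,0,0,0,10,-0.01,0.19,-0.57,0,0,0,10,-0.02,0.14,-0.59,0,0,0,10,-0.01,0.1,-0.59,0,0,0,10,0,0.06,-0.5,0,0,0,10,0,0,0,0,0,0]'

```text
time: 32.38
tool_pos: [0.5524, 0.1461, 0.0291]
eef_rot: [0.0, 0.676, 0.737, 0.001]
ft_force: [3.3, 0.9, -0.7]
width: 0.274
grasp_force: 58.9
```

Request:
servo_tool --commands '[10,0,0,-0.12,0,0,0,10,0,0,0,0,0,0]'

```text
time: 32.62
tool_pos: [0.5524, 0.1461, 0.0284]
eef_rot: [0.0, 0.676, 0.737, 0.001]
ft_force: [-3.4, 1.2, 9.9]
width: 0.272
grasp_force: 60.4
```

Request:
servo_tool --commands '[50,0,0,0,0,0,0,50,0,0,0,0,0,0,50,0,0,-0.2,0,0,0,50,0,0,0,0,0,0]'

```text
time: 33.12
tool_pos: [0.5515, 0.1455, 0.0221]
eef_rot: [-0.0, 0.676, 0.737, -0.0]
ft_force: [-0.5, -0.9, 0.6]
width: 0.587
grasp_force: 0.0
```

Run:
```python
from path import *
o=r.get_obs();print(o['tool_pos'],o['ft_force'])
d=snap('wrist','w7.png');e=snap('scene','s7.png')
a=cv2.imread('pics/w7.png')
b=cv2.imread('pics/s7.png')[180:320,230:440]
cv2.imwrite('pics/c7.png',np.hstack([cv2.resize(a,(400,300)),cv2.resize(b,(400,300),interpolation=2)]))
for N in(31,):
    P=[H+.155*(np.cos(f)*n+np.sin(f)*zh)-[0,0,.0187] for f in np.linspace(0,np.pi,N)]
    print(P[0]); table(P)
```

```text
[0.5515479  0.14554892 0.02210259] [-0.54105652 -0.9162698   0.64900422]
[0.55268643 0.14492716 0.0213    ]
[0.0, -0.04, 0.81]
[0.01, -0.13, 0.8]
[0.02, -0.21, 0.78]
[0.03, -0.29, 0.76]
[0.03, -0.36, 0.72]
[0.04, -0.44, 0.69]
[0.04, -0.51, 0.63]
[0.05, -0.57, 0.57]
[0.05, -0.63, 0.51]
[0.06, -0.68, 0.44]
[0.06, -0.72, 0.37]
[0.07, -0.76, 0.29]
[0.07, -0.78, 0.21]
[0.07, -0.79, 0.13]
[0.07, -0.81, 0.04]
[0.07, -0.81, -0.04]
[0.06, -0.8, -0.13]
[0.07, -0.78, -0.21]
[0.07, -0.75, -0.29]
[0.06, -0.72, -0.37]
[0.06, -0.68, -0.44]
[0.05, -0.63, -0.51]
[0.05, -0.57, -0.57]
[0.04, -0.51, -0.63]
[0.04, -0.44, -0.68]
[0.03, -0.37, -0.73]
[0.03, -0.28, -0.76]
[0.02, -0.21, -0.78]
[0.01, -0.13, -0.8]
[0.0, -0.04, -0.81]
end [ 0.5793 -0.1639  0.0213]
```

View pics/c7.png

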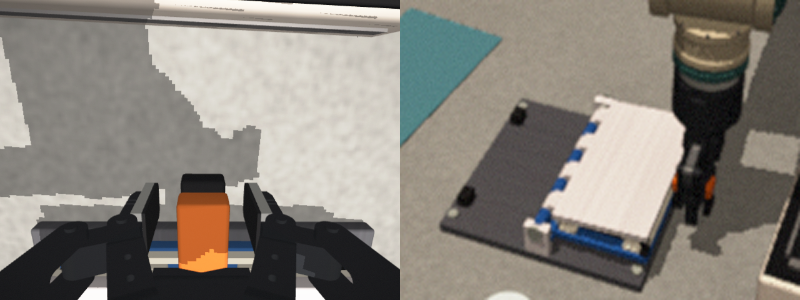

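The nest is closed, with the tabs stacked between the fingers. Pinch both and swing the pair over.

Request:
servo_tool --commands '[10,0,0,0,0,0,0,10,0,0,0,0,0,0,10,0,0,0,0,0,0,10,0,-0.04,0.81,0,0,0,10,0.01,-0.13,0.8,0,0,0,10,0.02,-0.21,0.78,0,0,0,10,0.03,-0.29,0.76,0,0,0]'

```text
time: 34.1
tool_pos: [0.5534, 0.1321, 0.0842]
eef_rot: [-0.0, 0.676, 0.737, 0.0]
ft_force: [13.4, 0.8, -14.2]
width: 0.271
grasp_force: 59.5
```

Request:
servo_tool --commands '[10,0.03,-0.36,0.72,0,0,0,10,0.04,-0.44,0.69,0,0,0,10,0.04,-0.51,0.63,0,0,0,10,0.05,-0.57,0.57,0,0,0,10,0.05,-0.63,0.51,0,0,0,10,0.06,-0.68,0.44,0,0,0]'

```text
time: 34.85
tool_pos: [0.5587, 0.069, 0.1557]
eef_rot: [-0.001, 0.676, 0.737, 0.001]
ft_force: [8.5, 3.3, -11.2]
width: 0.271
grasp_force: 59.6
```

Request:
servo_tool --commands '[10,0.06,-0.72,0.37,0,0,0,10,0.07,-0.76,0.29,0,0,0,10,0.07,-0.78,0.21,0,0,0,10,0.07,-0.79,0.13,0,0,0,10,0.07,-0.81,0.04,0,0,0]'

```text
time: 35.48
tool_pos: [0.5653, -0.0071, 0.1775]
eef_rot: [-0.002, 0.675, 0.737, 0.001]
ft_force: [3.0, 7.2, -3.8]
width: 0.267
grasp_force: 58.9
```

Request:
servo_tool --commands '[10,0.07,-0.81,-0.04,0,0,0,10,0.06,-0.8,-0.13,0,0,0,10,0.07,-0.78,-0.21,0,0,0,10,0.07,-0.75,-0.29,0,0,0,10,0.06,-0.72,-0.37,0,0,0,10,0.06,-0.68,-0.44,0,0,0,10,0.05,-0.63,-0.51,0,0,0]'

```text
time: 36.35
tool_pos: [0.5744, -0.1122, 0.1399]
eef_rot: [0.0, 0.676, 0.737, 0.001]
ft_force: [-2.3, 2.2, 8.3]
width: 0.27
grasp_force: 59.9
```

Request:
servo_tool --commands '[10,0.05,-0.57,-0.57,0,0,0,10,0.04,-0.51,-0.63,0,0,0,10,0.04,-0.44,-0.68,0,0,0,10,0.03,-0.37,-0.73,0,0,0,10,0.03,-0.28,-0.76,0,0,0,10,0.02,-0.21,-0.78,0,0,0]'

```text
time: 37.1
tool_pos: [0.5786, -0.1618, 0.0568]
eef_rot: [0.002, 0.677, 0.736, -0.0]
ft_force: [-3.4, -5.2, 9.2]
width: 0.27
grasp_force: 59.0
```

Request:
servo_tool --commands '[10,0.01,-0.13,-0.8,0,0,0,10,0,-0.04,-0.77,0,0,0,10,0,0,0,0,0,0,10,0,0,-0.1,0,0,0,10,0,0,0,0,0,0]'

```text
time: 37.72
tool_pos: [0.5789, -0.1653, 0.0229]
eef_rot: [0.002, 0.677, 0.736, -0.001]
ft_force: [-0.6, -9.4, 4.1]
width: 0.267
grasp_force: 59.2
```

Request:
servo_tool --commands '[10,0,0,-0.1,0,0,0,10,0,0,0,0,0,0]'

```text
time: 37.98
tool_pos: [0.5789, -0.1653, 0.0211]
eef_rot: [0.002, 0.676, 0.736, -0.001]
ft_force: [-1.5, -8.9, 2.5]
width: 0.274
grasp_force: 59.3
```

Request:
servo_tool --commands '[50,0,0,0,0,0,0,50,0,0,0,0,0,0,50,0,0,0.5,0,0,0,50,0,0,0.6,0,0,0,50,0,0,0,0,0,0]'

```text
time: 38.6
tool_pos: [0.5797, -0.1634, 0.0438]
eef_rot: [0.002, 0.676, 0.737, 0.001]
ft_force: [-0.5, -0.0, -0.1]
width: 0.59
grasp_force: 0.0
```

Run:
```python
from path import *
o=r.get_obs();print(o['tool_pos'],o['ft_force'])
d=snap('wrist','w8.png');e=snap('side','s8.png')
a=cv2.imread('pics/w8.png')
b=cv2.imread('pics/s8.png')[150:340,210:420]
cv2.imwrite('pics/c8.png',np.hstack([cv2.resize(a,(400,300)),cv2.resize(b,(400,300),interpolation=2)]))
P=[leafpt(1,t,.155,-.00775)-[0,0,.0033] for t in np.linspace(np.pi,0,31)]
print(P[0]); table(P)
```

```text
[ 0.57967606 -0.16342069  0.04377908] [-0.54340658 -0.02016022 -0.08227224]
[ 0.57931357 -0.16392716  0.04445   ]
[-0.01, 0.08, 0.81]
[-0.01, 0.17, 0.79]
[-0.02, 0.25, 0.78]
[-0.03, 0.32, 0.74]
[-0.04, 0.41, 0.7]
[-0.04, 0.47, 0.66]
[-0.04, 0.54, 0.61]
[-0.05, 0.6, 0.54]
[-0.06, 0.66, 0.48]
[-0.06, 0.7, 0.41]
[-0.07, 0.73, 0.33]
[-0.06, 0.77, 0.25]
[-0.07, 0.79, 0.17]
[-0.07, 0.81, 0.09]
[-0.07, 0.81, 0.0]
[-0.07, 0.8, -0.08]
[-0.07, 0.79, -0.17]
[-0.06, 0.77, -0.25]
[-0.07, 0.74, -0.33]
[-0.06, 0.71, -0.4]
[-0.05, 0.65, -0.48]
[-0.06, 0.6, -0.54]
[-0.04, 0.55, -0.6]
[-0.04, 0.47, -0.66]
[-0.04, 0.41, -0.7]
[-0.03, 0.33, -0.74]
[-0.02, 0.25, -0.77]
[-0.01, 0.17, -0.8]
[-0.01, 0.09, -0.8]
[-0.0, 0.0, -0.82]
end [0.5527 0.1449 0.0289]
```

View pics/c8.png

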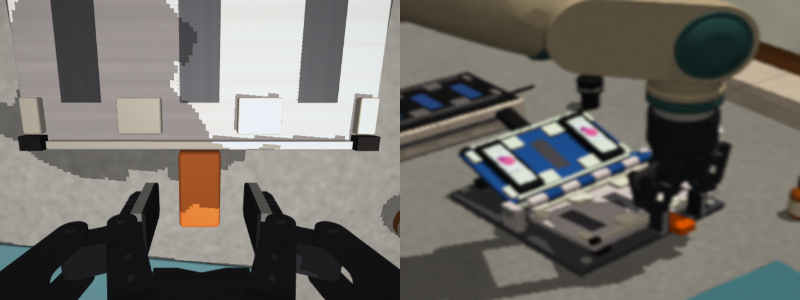

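The pair came apart in the swing: the receiving leaf went flat (orange tab at (200,190)), but the black tab slipped, so the blue leaf sits about 30° up with both carriers still in it. Pads kept upright while gripping two stacked tabs must slide on each tab. I'll lay the blue leaf flat again, refold, and this time turn the gripper with the tabs.

Request:
servo_tool --commands '[50,0,0,1,0,0,0,50,0,0,1,0,0,0,30,0,0,1,0,0,0,0,0,0,1,0,0,0,0,0,0,1,0,0,0,0,0,0,1,0,0,0,0,0,1,1,0,0,0,0,0,1,1,0,0,0,0,0,1,1,0,0,0,0,0,1,0,0,0,0]'

```text
time: 39.95
tool_pos: [0.5793, -0.0814, 0.2242]
eef_rot: [0.002, 0.676, 0.737, 0.001]
ft_force: [0.1, -0.6, -0.4]
width: -0.001
grasp_force: 0.0
```

Request:
servo_tool --commands '[0,-0.13,1,0,0,0,0,0,-0.13,1,0,0,0,0,0,-0.13,1,0,0,0,0,0,-0.13,1,0,0,0,0,0,-0.13,1,0,0,0,0,0,-0.13,1,0,0,0,0,0,-0.13,1,0,0,0,0,0,-0.13,1,0,0,0,0,0,-0.13,1,0,0,0,0,0,-0.13,1,0,0,0,0]'

```text
time: 41.2
tool_pos: [0.5524, 0.1181, 0.2217]
eef_rot: [0.0, 0.676, 0.737, 0.0]
ft_force: [0.1, 0.0, 0.6]
width: 0.0
grasp_force: 0.0
```

Request:
servo_tool --commands '[0,0,0.6,-0.5,0,0,0,0,0,0.6,-0.5,0,0,0,0,0,0,-0.7,0,0,0,0,0,0,-0.7,0,0,0,0,0,0,-0.7,0,0,0,0,0,0,-0.7,0,0,0,0,0,0,-0.7,0,0,0,0,0,0,-0.7,0,0,0,0,0,0,-0.7,0,0,0,0,0,0,-0.7,0,0,0]'

```text
time: 42.45
tool_pos: [0.5528, 0.141, 0.0892]
eef_rot: [0.0, 0.676, 0.737, 0.0]
ft_force: [0.4, 1.5, 2.9]
width: 0.001
grasp_force: 0.9
```

Request:
servo_tool --commands '[0,0,0,-0.7,0,0,0,0,0,0,-0.7,0,0,0,0,0,0,-0.6,0,0,0,0,0,0,0,0,0,0]'

```text
time: 42.95
tool_pos: [0.5518, 0.1405, 0.0482]
eef_rot: [-0.001, 0.676, 0.737, -0.001]
ft_force: [0.8, 0.4, -0.6]
width: 0.003
grasp_force: 0.0
```

Press the last 12 mm, then go back to the orange tab (now flat, tab centre z 0.032).

Request:
servo_tool --commands '[0,0,0,-0.3,0,0,0,0,0,0,-0.2,0,0,0,0,0,0,-0.12,0,0,0,0,0,0,0,0,0,0]'

```text
time: 43.45
tool_pos: [0.553, 0.1409, 0.0389]
eef_rot: [0.0, 0.676, 0.737, 0.0]
ft_force: [-5.0, -0.5, 10.2]
width: -0.002
grasp_force: 5.0
```

Request:
servo_tool --commands '[0,0,0,1,0,0,0,0,0,0,1,0,0,0,0,0,0,1,0,0,0,0,0,-1,1,0,0,0,0,0,-1,1,0,0,0,0,0,-1,1,0,0,0,50,0.13,-1,0,0,0,0,50,0.13,-1,0,0,0,0,50,0.13,-1,0,0,0,0,50,0.13,-1,0,0,0,0]'

```text
time: 44.7
tool_pos: [0.5629, -0.0006, 0.1565]
eef_rot: [-0.0, 0.676, 0.737, -0.0]
ft_force: [0.5, 0.5, -0.4]
width: 0.588
grasp_force: 0.0
```

Request:
servo_tool --commands '[50,0.13,-1,0,0,0,0,50,0.13,-1,0,0,0,0,50,0.13,-1,0,0,0,0,50,0.13,-1,0,0,0,0,50,0.13,-1,0,0,0,0,50,0.13,-1,0,0,0,0,50,0,-1,0,0,0,0,50,0,-0.25,0,0,0,0,50,0,0,0,0,0,0]'

```text
time: 45.82
tool_pos: [0.5785, -0.1443, 0.1572]
eef_rot: [-0.0, 0.676, 0.737, 0.0]
ft_force: [-0.3, 0.6, -0.6]
width: 0.587
grasp_force: 0.0
```

Run:
```python
from path import *
o=r.get_obs();print(o['time'],o['tool_pos'],o['ft_force'])
d=snap('wrist','w9.png');e=snap('scene','s9.png')
a=cv2.imread('pics/w9.png')
b=cv2.imread('pics/s9.png')[180:320,230:440]
cv2.imwrite('pics/c9.png',np.hstack([cv2.resize(a,(400,300)),cv2.resize(b,(400,300),interpolation=2)]))
P=[leafpt(-1,t,.155,-.00775)-[0,0,.0187] for t in np.linspace(0,np.pi,31)]
print(P[0]); table(P)
```

```text
45.825 [ 0.57854223 -0.14434524  0.15724665] [-0.28216072  0.58221419 -0.55134076]
[ 0.57931357 -0.16392716  0.01355   ]
[-0.0, 0.0, 0.81]
[-0.01, 0.09, 0.81]
[-0.01, 0.17, 0.79]
[-0.02, 0.25, 0.78]
[-0.03, 0.33, 0.74]
[-0.04, 0.41, 0.7]
[-0.04, 0.47, 0.66]
[-0.05, 0.55, 0.6]
[-0.05, 0.6, 0.54]
[-0.05, 0.66, 0.48]
[-0.06, 0.7, 0.4]
[-0.07, 0.74, 0.33]
[-0.06, 0.77, 0.25]
[-0.07, 0.79, 0.16]
[-0.07, 0.81, 0.09]
[-0.07, 0.8, -0.0]
[-0.07, 0.81, -0.09]
[-0.07, 0.79, -0.17]
[-0.07, 0.77, -0.25]
[-0.06, 0.74, -0.34]
[-0.06, 0.7, -0.4]
[-0.06, 0.65, -0.48]
[-0.05, 0.6, -0.55]
[-0.04, 0.54, -0.6]
[-0.05, 0.48, -0.66]
[-0.03, 0.4, -0.71]
[-0.03, 0.33, -0.74]
[-0.02, 0.24, -0.77]
[-0.01, 0.17, -0.8]
[-0.01, 0.08, -0.8]
end [0.5527 0.1449 0.0292]
```

View pics/c9.png

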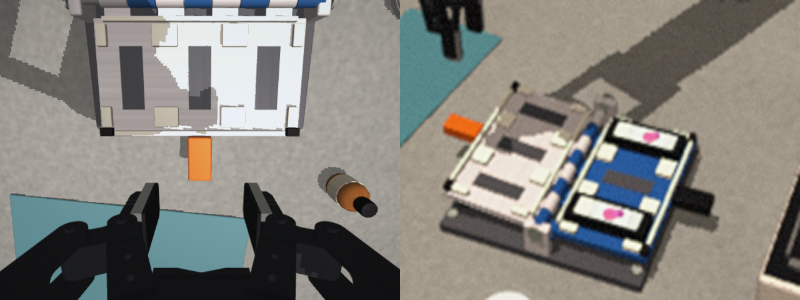

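Both leaves are open and both carriers still in the blue leaf. The aluminium one seems slightly raised, so I'll fit its angle from windows at (211,123),(320,123),(427,123) px.

Run:
```python
from path import *
d=dict(np.load('pics/w9.npz')); a=d['pixels'].astype(int)
g=(a.max(2)<110)&(a.max(2)-a.min(2)<40); K=cv2.connectedComponentsWithStats(g.astype(np.uint8),connectivity=4)
uv=[];X=[]
for i in range(1,K[0]):
    x,y,W,h,A=K[2][i]
    if 2000<A<7000 and y<160: print(K[2][i],K[3][i])
uv=np.array([[211,123.5],[320,123.5],[428,123.5],[301.5,219],[339,219]])
Q=[(.068,-.0075,-.066),(.068,-.0075,0),(.068,-.0075,.066),(.126,-.001,-.012),(.126,-.001,.012)]
f=lambda t:(np.vstack([proj(d,[leafpt(-1,t[0],o,z,x)]) for o,z,x in Q])-uv).ravel()
s=least_squares(f,[.2]);print(s.x,s.fun.round(1))
t=s.x[0]
P=[leafpt(-1,q,.155,-.00775)-[0,0,.0187] for q in np.linspace(t,np.pi,29)]
print(P[0]-r.get_obs()['tool_pos'],P[0]); table(P)
```

```text
[ 191   74   41  101 3644] [211.09467618 123.61937431]
[0.1090722] [ 0.5 -1.3  0.3 -1.3  1.1 -1.3 -0.7 -0.5  0.8 -0.5]
[ 0.00066884 -0.0201873  -0.1268935 ] [ 0.57930692 -0.16385     0.03046874]
[-0.01, 0.09, 0.83]
[-0.01, 0.19, 0.82]
[-0.03, 0.27, 0.8]
[-0.03, 0.35, 0.76]
[-0.04, 0.44, 0.72]
[-0.04, 0.51, 0.66]
[-0.05, 0.58, 0.61]
[-0.05, 0.64, 0.54]
[-0.06, 0.69, 0.47]
[-0.07, 0.74, 0.39]
[-0.07, 0.78, 0.31]
[-0.07, 0.81, 0.22]
[-0.07, 0.83, 0.13]
[-0.07, 0.83, 0.04]
[-0.07, 0.84, -0.05]
[-0.07, 0.82, -0.14]
[-0.07, 0.81, -0.23]
[-0.07, 0.78, -0.31]
[-0.06, 0.73, -0.4]
[-0.06, 0.69, -0.47]
[-0.06, 0.64, -0.55]
[-0.05, 0.57, -0.61]
[-0.04, 0.51, -0.67]
[-0.04, 0.42, -0.72]
[-0.03, 0.35, -0.77]
[-0.02, 0.27, -0.79]
[-0.01, 0.17, -0.83]
[-0.01, 0.09, -0.83]
end [0.5527 0.145  0.0291]
```

Request:
servo_tool --commands '[50,0.03,-1,0,0,0,0,50,0,0,-0.9,0,0,0,50,0,0,-0.9,0,0,0,50,0,0,-0.9,0,0,0,50,0,0,-0.9,0,0,0,50,0,0,-0.9,0,0,0,50,0,0,-0.9,0,0,0,50,0,0,-0.94,0,0,0,50,0,0,0,0,0,0]'

```text
time: 47.05
tool_pos: [0.5781, -0.1638, 0.0283]
eef_rot: [-0.002, 0.676, 0.737, -0.001]
ft_force: [-0.4, -0.6, 0.4]
width: 0.585
grasp_force: 0.0
```

Request:
servo_tool --commands '[10,0,0,0,0,0,0,10,0,0,0,0,0,0,10,0,0,0,0,0,0,10,-0.01,0.09,0.83,0,0,0,10,-0.01,0.19,0.82,0,0,0,10,-0.03,0.27,0.8,0,0,0,10,-0.03,0.35,0.76,0,0,0,10,-0.04,0.44,0.72,0,0,0,10,-0.04,0.51,0.66,0,0,0,10,-0.05,0.58,0.61,0,0,0]'

```text
time: 48.3
tool_pos: [0.5745, -0.1146, 0.1347]
eef_rot: [-0.001, 0.676, 0.737, -0.0]
ft_force: [-1.4, 2.3, -15.3]
width: 0.267
grasp_force: 59.5
```

Request:
servo_tool --commands '[10,-0.05,0.64,0.54,0,0,0,10,-0.06,0.69,0.47,0,0,0,10,-0.07,0.74,0.39,0,0,0,10,-0.07,0.78,0.31,0,0,0,10,-0.07,0.81,0.22,0,0,0,10,-0.07,0.83,0.13,0,0,0,10,-0.07,0.83,0.04,0,0,0,10,-0.07,0.84,-0.05,0,0,0,10,-0.07,0.82,-0.14,0,0,0,10,-0.07,0.81,-0.23,0,0,0]'

```text
time: 49.55
tool_pos: [0.5622, 0.0417, 0.1693]
eef_rot: [0.001, 0.676, 0.737, 0.001]
ft_force: [-0.2, 0.7, -0.1]
width: 0.121
grasp_force: 0.0
```

The tab slipped out (grasp force 0). Back off upward and look.

Request:
servo_tool --commands '[10,0,0,1,0,0,0,10,0,0,1,0,0,0,50,0,0,1,0,0,0,50,0,0,0,0,0,0]'

```text
time: 50.05
tool_pos: [0.5625, 0.0409, 0.2299]
eef_rot: [0.001, 0.676, 0.737, 0.002]
ft_force: [0.3, -0.8, -0.2]
width: 0.534
grasp_force: 0.0
```

Run:
```python
from path import *
o=r.get_obs();print(o['time'],o['tool_pos'],o['ft_force'])
d=snap('wrist','w10.png');e=snap('scene','s10.png')
a=cv2.imread('pics/w10.png')
b=cv2.imread('pics/s10.png')[150:330,230:440]
cv2.imwrite('pics/c10.png',np.hstack([cv2.resize(a,(440,330)),cv2.resize(b,(360,330),interpolation=2)]))
```

```text
50.05 [0.5624527  0.04087578 0.22992594] [ 0.28382569 -0.83005306 -0.21731787]
```

View pics/c10.png

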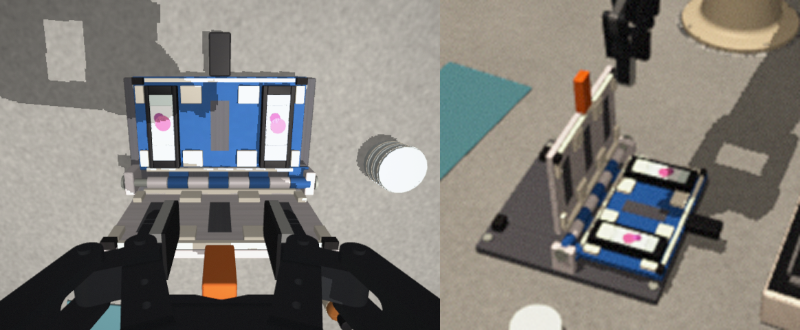

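Fourteen pictures are viewed now, so from here I measure numerically. The receiving leaf stands near 75°. I'll write an estimator for both leaf angles (orange tab silhouette, blue floor silhouette) using the scene and side cameras.

```bash
cat > ang.py <<'E'
from path import *
def tabbox(s,t): return np.array([leafpt(s,t,o,z,x) for o in(.128,.172) for z in(-.0145,-.001) for x in(-.012,.012)])
def plate(s,t): return np.array([leafpt(s,t,o,-.0075,x) for o,x in((.012,-.1),(.126,-.1),(.126,.1),(.012,.1))])
def sil(d,P,sh=(480,640)):
    q=np.zeros(sh,np.uint8); cv2.fillConvexPoly(q,cv2.convexHull(np.round(proj(d,P)*16).astype(np.int32)),1,8,4); return q
def angles(names=('scene','side')):
    T=np.linspace(-.1,3.25,336)
    for nm in names:
        d=r.get_image(nm); h=cv2.cvtColor(d['pixels'],cv2.COLOR_RGB2HSV)
        nb=sil(d,np.vstack([tabbox(-1,t) for t in(0,1.57,3.1)]+[plate(-1,t) for t in(0,1.57,3.1)]))
        nb=cv2.dilate(nb,np.ones((15,15)))
        om=((h[...,0]>=4)&(h[...,0]<=14)&(h[...,1]>190)&(h[...,2]>60)).astype(np.uint8)&nb
        k=cv2.connectedComponentsWithStats(om)
        if k[0]>1: om=(k[1]==1+np.argmax(k[2][1:,4])).astype(np.uint8)
        bm=((h[...,0]>100)&(h[...,0]<122)&(h[...,1]>150)).astype(np.uint8)&nb
        io=[float((om&q).sum())/max(1,(om|q).sum()) for q in(sil(d,tabbox(-1,t)) for t in T)]
        ib=[float((bm&q).sum())/max(1,(bm|q).sum()) for q in(sil(d,plate(1,t)) for t in T)]
        print(nm,'turn',T[np.argmax(io)].round(3),round(max(io),2),om.sum(),'load',T[np.argmax(ib)].round(3),round(max(ib),2),bm.sum())
if __name__=='__main__': angles(); o=r.get_obs();print(o['time'],o['tool_pos'].round(4),o['ft_force'].round(1),round(o['width'],3))
E
python3 ang.py
python3 - <<'E'
# validate on first pictures (expected turn .81-.85, load .42)
import ang,numpy as np
class F:
    def get_image(s,n): return dict(np.load(f'pics/{n}.npz'))
ang.r=F(); ang.angles(('scene0','side0','s6','s8','s9'))
E
```

```text
scene turn 1.53 0.65 167 load -0.06 0.26 1020
side turn 1.53 0.72 205 load -0.1 0.07 160
50.25 [0.5613 0.0404 0.2268] [ 0.3  0.  -0.9] 0.581
scene0 turn 0.87 0.37 100 load 0.37 0.4 1229
side0 turn 0.88 0.58 116 load 0.32 0.44 1272
s6 turn 0.86 0.41 83 load -0.1 0.22 444
s8 turn 0.1 0.45 127 load 0.08 0.29 885
s9 turn 0.1 0.65 152 load -0.04 0.26 1019
```

Turn leaf reads 1.53 consistently, and the estimator reproduces the earlier values. Pinch again there and go at half the speed.

Run:
```python
from path import *
P=[leafpt(-1,q,.155,-.00775)-[0,0,.0187] for q in np.linspace(1.53,np.pi,31)]
print(P[0]-r.get_obs()['tool_pos'],P[0]); table(P)
```

```text
[ 0.00594117 -0.06395858 -0.05090798] [ 0.56720812 -0.02351325  0.17585495]
[-0.04, 0.41, 0.03]
[-0.03, 0.42, 0.0]
[-0.04, 0.41, -0.02]
[-0.03, 0.42, -0.04]
[-0.04, 0.41, -0.06]
[-0.03, 0.4, -0.09]
[-0.04, 0.41, -0.1]
[-0.03, 0.39, -0.13]
[-0.04, 0.39, -0.15]
[-0.03, 0.38, -0.17]
[-0.03, 0.37, -0.19]
[-0.03, 0.36, -0.21]
[-0.03, 0.34, -0.23]
[-0.03, 0.34, -0.24]
[-0.03, 0.32, -0.27]
[-0.02, 0.31, -0.28]
[-0.03, 0.29, -0.3]
[-0.02, 0.27, -0.31]
[-0.02, 0.26, -0.33]
[-0.03, 0.24, -0.34]
[-0.01, 0.22, -0.35]
[-0.02, 0.2, -0.37]
[-0.02, 0.18, -0.37]
[-0.01, 0.16, -0.39]
[-0.01, 0.14, -0.39]
[-0.01, 0.12, -0.4]
[-0.01, 0.1, -0.4]
[-0.01, 0.08, -0.41]
[-0.0, 0.05, -0.41]
[-0.01, 0.03, -0.42]
end [0.5526 0.1449 0.0291]
```

Request:
servo_tool --commands '[50,0.05,-0.8,0.2,0,0,0,50,0.05,-0.8,0,0,0,0,50,0.05,-0.8,0,0,0,0,50,0.05,-0.8,0,0,0,0,50,0,0,0,0,0,0]'

```text
time: 50.88
tool_pos: [0.5656, -0.0252, 0.2319]
eef_rot: [-0.0, 0.677, 0.736, -0.0]
ft_force: [0.2, 0.7, 0.1]
width: 0.585
grasp_force: 0.0
```

Request:
servo_tool --commands '[50,0.06,0.06,-0.7,0,0,0,50,0,0,-0.7,0,0,0,50,0,0,-0.7,0,0,0,50,0,0,-0.7,0,0,0,50,0,0,0,0,0,0,10,0,0,0,0,0,0,10,0,0,0,0,0,0,10,0,0,0,0,0,0]'

```text
time: 51.88
tool_pos: [0.5668, -0.0226, 0.1771]
eef_rot: [0.0, 0.676, 0.737, 0.0]
ft_force: [-4.4, -0.0, 5.4]
width: 0.27
grasp_force: 59.6
```

Request:
servo_tool --commands '[10,-0.04,0.41,0.03,0,0,0,10,-0.03,0.42,0,0,0,0,10,-0.04,0.41,-0.02,0,0,0,10,-0.03,0.42,-0.04,0,0,0,10,-0.04,0.41,-0.06,0,0,0,10,-0.03,0.4,-0.09,0,0,0,10,-0.04,0.41,-0.1,0,0,0,10,-0.03,0.39,-0.13,0,0,0,10,-0.04,0.39,-0.15,0,0,0,10,-0.03,0.38,-0.17,0,0,0]'

```text
time: 53.12
tool_pos: [0.5601, 0.057, 0.1624]
eef_rot: [0.002, 0.676, 0.736, -0.001]
ft_force: [-3.1, -5.7, 4.3]
width: 0.269
grasp_force: 62.4
```

Request:
servo_tool --commands '[10,-0.03,0.37,-0.19,0,0,0,10,-0.03,0.36,-0.21,0,0,0,10,-0.03,0.34,-0.23,0,0,0,10,-0.03,0.34,-0.24,0,0,0,10,-0.03,0.32,-0.27,0,0,0,10,-0.02,0.31,-0.28,0,0,0,10,-0.03,0.29,-0.3,0,0,0,10,-0.02,0.27,-0.31,0,0,0,10,-0.02,0.26,-0.33,0,0,0,10,-0.03,0.24,-0.34,0,0,0]'

```text
time: 54.38
tool_pos: [0.5547, 0.1202, 0.1086]
eef_rot: [0.001, 0.676, 0.737, 0.0]
ft_force: [-3.6, -0.8, 7.9]
width: 0.274
grasp_force: 64.7
```

Request:
servo_tool --commands '[10,-0.01,0.22,-0.35,0,0,0,10,-0.02,0.2,-0.37,0,0,0,10,-0.02,0.18,-0.37,0,0,0,10,-0.01,0.16,-0.39,0,0,0,10,-0.01,0.14,-0.39,0,0,0,10,-0.01,0.12,-0.4,0,0,0,10,-0.01,0.1,-0.4,0,0,0,10,-0.01,0.08,-0.41,0,0,0,10,0,0.05,-0.41,0,0,0,10,-0.01,0.03,-0.38,0,0,0]'

```text
time: 55.62
tool_pos: [0.5525, 0.1461, 0.0314]
eef_rot: [0.0, 0.676, 0.737, 0.0]
ft_force: [-8.2, 0.8, 16.0]
width: 0.274
grasp_force: 72.9
```

Request:
servo_tool --commands '[10,0,0,-0.1,0,0,0,10,0,0,0,0,0,0,10,0,0,0,0,0,0]'

```text
time: 56.0
tool_pos: [0.5525, 0.1462, 0.0298]
eef_rot: [0.0, 0.676, 0.737, 0.0]
ft_force: [-7.1, 0.4, 11.9]
width: 0.271
grasp_force: 72.8
```

```bash
python3 ang.py
```

```text
scene turn 3.05 0.1 27 load -0.06 0.09 368
side turn 3.07 0.36 72 load 2.52 0.19 222
56.1 [0.5525 0.1462 0.0298] [-7.2  0.9 11.1] 0.276
```

Request:
servo_tool --commands '[50,0,0,0,0,0,0,50,0,0,0,0,0,0,50,0,0,1,0,0,0,50,0,0,1,0,0,0,0,0,0,0.6,0,0,0,0,0,0,0,0,0,0,0,0,0,0,0,0,0,0,0,0,0,0,0,0,0,0,0,-0.6,0,0,0,0,0,0,-0.4,0,0,0]'

```text
time: 57.35
tool_pos: [0.5521, 0.1461, 0.0591]
eef_rot: [-0.0, 0.676, 0.737, 0.0]
ft_force: [0.2, 1.6, 2.2]
width: -0.003
grasp_force: 1.2
```

Request:
servo_tool --commands '[0,0,0,-0.2,0,0,0,0,0,0,-0.15,0,0,0,0,0,0,0,0,0,0]'

```text
time: 57.72
tool_pos: [0.5521, 0.146, 0.0544]
eef_rot: [-0.0, 0.676, 0.737, -0.0]
ft_force: [-6.2, 0.4, 10.5]
width: -0.001
grasp_force: 5.3
```

Closed exactly (tab top at 0.0544, force up). Compute a pinch path that turns the gripper with the tabs up to 0.85 rad.

Run:
```python
from path import *
P=[H+.155*(np.cos(f)*n+np.sin(f)*zh)-.0205*(-np.sin(f)*n+np.cos(f)*zh) for f in np.arange(0,.851,.05)]
print(P[0]); table(P)
```

```text
[0.55268643 0.14492716 0.0195    ]
[-0.0, 0.04, 0.39]
[-0.01, 0.02, 0.39]
[0.0, 0.01, 0.39]
[0.01, -0.02, 0.39]
[-0.0, -0.04, 0.39]
[0.0, -0.05, 0.39]
[0.01, -0.08, 0.38]
[0.01, -0.09, 0.38]
[0.01, -0.11, 0.37]
[0.01, -0.14, 0.37]
[0.01, -0.14, 0.36]
[0.02, -0.17, 0.36]
[0.01, -0.19, 0.34]
[0.02, -0.2, 0.33]
[0.02, -0.22, 0.33]
[0.02, -0.23, 0.31]
[0.02, -0.25, 0.3]
end [0.5559 0.1077 0.1429]
```

Request:
servo_tool --commands '[0,0,0,1,0,0,0,0,0,0,0.9,0,0,0,50,0,0,0,0,0,0,50,0,0,0,0,0,0,50,0,0,0,0,0,0,50,0,0,-0.9,0,0,0,50,0,0,-0.9,0,0,0,50,0,0,-0.9,0,0,0,50,0,0,-0.9,0,0,0,50,0,0,0,0,0,0]'

```text
time: 58.98
tool_pos: [0.551, 0.1456, 0.0168]
eef_rot: [-0.001, 0.676, 0.737, -0.002]
ft_force: [-1.1, 0.0, 0.2]
width: 0.584
grasp_force: 0.0
```

Request:
servo_tool --commands '[10,0.05,0,0.05,0,0,0,10,0,0,0,0,0,0,10,0,0,0,0,0,0,10,0,0.04,0.39,0.025,0.002,0,10,-0.01,0.02,0.39,0.025,0.002,0,10,0,0.01,0.39,0.025,0.002,0,10,0.01,-0.02,0.39,0.025,0.002,0,10,0,-0.04,0.39,0.025,0.002,0]'

```text
time: 59.98
tool_pos: [0.5524, 0.1462, 0.0588]
eef_rot: [-0.093, 0.67, 0.731, 0.085]
ft_force: [-1.1, 2.4, -7.3]
width: 0.27
grasp_force: 59.7
```

Request:
servo_tool --commands '[10,0,-0.05,0.39,0.025,0.002,0,10,0.01,-0.08,0.38,0.025,0.002,0,10,0.01,-0.09,0.38,0.025,0.002,0,10,0.01,-0.11,0.37,0.025,0.002,0,10,0.01,-0.14,0.37,0.025,0.002,0,10,0.01,-0.14,0.36,0.025,0.002,0]'

```text
time: 60.72
tool_pos: [0.5534, 0.1339, 0.1039]
eef_rot: [-0.2, 0.65, 0.709, 0.185]
ft_force: [-1.7, 2.3, -6.0]
width: 0.271
grasp_force: 59.8
```

Request:
servo_tool --commands '[10,0.02,-0.17,0.36,0.025,0.002,0,10,0.01,-0.19,0.34,0.025,0.002,0,10,0.02,-0.2,0.33,0.025,0.002,0,10,0.02,-0.22,0.33,0.025,0.002,0,10,0.02,-0.23,0.31,0.025,0.002,0,10,0.02,-0.25,0.3,0.025,0.002,0,10,0,0,0,0,0,0]'

```text
time: 61.6
tool_pos: [0.5557, 0.1083, 0.1441]
eef_rot: [-0.304, 0.615, 0.671, 0.281]
ft_force: [-6.3, -0.7, 1.9]
width: 0.273
grasp_force: 60.9
```

Run:
```python
from ang import *
angles()
o=r.get_obs();print(o['time'],o['tool_pos'].round(4),o['ft_force'].round(1),round(o['width'],3),o['q'].round(2),R.from_quat(o['eef_rot'][[1,2,3,0]]).as_matrix()[:,2])
# blue / aluminium evidence: colour just under plate edges in the scene camera for load angles
d=snap('scene','s11.png'); h=cv2.cvtColor(d['pixels'],cv2.COLOR_RGB2HSV)
for t in np.arange(0,1.2,.05):
    p=[leafpt(1,t,o,-.0115,.1) for o in np.linspace(.03,.12,19)]
    uv=np.round(proj(d,p)).astype(int); c=h[uv[:,1],uv[:,0]]
    print(round(t,2),int(((c[:,0]>100)&(c[:,0]<122)&(c[:,1]>120)).sum()),end=' | ')
```

```text
scene turn 2.3 0.28 66 load 0.79 0.17 297
side turn 2.36 0.3 76 load 2.52 0.19 248
61.7 [0.5557 0.1083 0.1441] [-6.3 -1.7  1. ] 0.273 [-0.24  0.34  1.44  0.8   1.66 -0.38] [-0.06215208  0.75001175 -0.65849791]
0.0 0 | 0.05 0 | 0.1 0 | 0.15 0 | 0.2 0 | 0.25 0 | 0.3 0 | 0.35 0 | 0.4 0 | 0.45 0 | 0.5 0 | 0.55 0 | 0.6 0 | 0.65 0 | 0.7 0 | 0.75 1 | 0.8 5 | 0.85 19 | 0.9 15 | 0.95 13 | 1.0 6 | 1.05 0 | 1.1 0 | 1.15 0 |
```

The pair came up together: receiving leaf 2.30 and loading leaf 0.85, which add up to pi. Next I regrip from the tab end, with the fingers roughly along the leaf, and carry it over the top turning along.

Run:
```python
from path import *
def u(p): return -zh*np.cos(p)+n*np.sin(p)
D=1.4
tcp=lambda f:H+.155*(np.cos(f)*n+np.sin(f)*zh)+.0187*u(f-D)
c=r.get_obs()['tool_pos']
ret=c-.09*u(.85); pre=tcp(.85)-.08*u(.85-D)
for a,b in((c,ret),(ret,pre),(pre,tcp(.85))): print('from',a.round(4),'to',b.round(4),'cmd total',((b-a)/.02).round(2))
F=np.arange(.85,2.301,.05); print(len(F)-1); table([tcp(f) for f in F])
```

```text
from [0.5557 0.1083 0.1441] to [0.5615 0.041  0.2035] cmd total [ 0.29 -3.37  2.97]
from [0.5615 0.041  0.2035] to [0.5545 0.1243 0.2087] cmd total [-0.35  4.17  0.26]
from [0.5545 0.1243 0.2087] to [0.5581 0.0827 0.1405] cmd total [ 0.18 -2.08 -3.41]
29
[0.02, -0.26, 0.22]
[0.03, -0.26, 0.22]
[0.02, -0.28, 0.19]
[0.02, -0.29, 0.19]
[0.03, -0.29, 0.17]
[0.03, -0.31, 0.15]
[0.02, -0.31, 0.14]
[0.03, -0.31, 0.12]
[0.03, -0.33, 0.11]
[0.03, -0.32, 0.09]
[0.02, -0.34, 0.08]
[0.03, -0.33, 0.05]
[0.03, -0.34, 0.04]
[0.03, -0.34, 0.03]
[0.03, -0.34, 0.01]
[0.03, -0.34, -0.02]
[0.03, -0.34, -0.02]
[0.03, -0.34, -0.05]
[0.03, -0.33, -0.06]
[0.03, -0.33, -0.08]
[0.02, -0.33, -0.09]
[0.03, -0.32, -0.11]
[0.03, -0.32, -0.13]
[0.03, -0.31, -0.14]
[0.02, -0.3, -0.16]
[0.03, -0.29, -0.17]
[0.02, -0.28, -0.19]
[0.03, -0.28, -0.2]
[0.02, -0.26, -0.22]
end [ 0.5737 -0.0977  0.1439]
```

Request:
servo_tool --commands '[50,0,0,0,0,0,0,50,0,0,0,0,0,0,50,0.06,-0.67,0.6,0,0,0,50,0.06,-0.67,0.6,0,0,0,50,0.06,-0.67,0.6,0,0,0,50,0.06,-0.67,0.6,0,0,0,50,0.05,-0.69,0.57,0,0,0,50,0,0,1,-0.09,-0.008,0,50,0,0,1,-0.09,-0.008,0,50,0,0,1,-0.09,-0.008,0]'

```text
time: 63.0
tool_pos: [0.5624, 0.0402, 0.2649]
eef_rot: [-0.109, 0.668, 0.728, 0.106]
ft_force: [0.9, 0.6, -0.7]
width: 0.582
grasp_force: 0.0
```

Request:
servo_tool --commands '[50,-0.07,0.83,0,-0.09,-0.008,0,50,-0.07,0.83,0,-0.09,-0.008,0,50,-0.07,0.83,0,-0.09,-0.008,0,50,-0.07,0.83,0,-0.09,-0.008,0,50,-0.07,0.85,0,-0.067,-0.006,0,50,0,0,-0.9,0,0,0,50,0,0,-0.9,0,0,0,50,0,0,-0.94,0,0,0,50,0,0,0,0,0,0]'

```text
time: 64.12
tool_pos: [0.5546, 0.1233, 0.2061]
eef_rot: [0.2, 0.649, 0.711, -0.181]
ft_force: [-0.2, 0.5, 0.0]
width: 0.585
grasp_force: 0.0
```

Run:
```python
from ang import *
angles()
o=r.get_obs();print(o['time'],o['tool_pos'].round(4),o['ft_force'].round(1),o['q'].round(2)); M=R.from_quat(o['eef_rot'][[1,2,3,0]]).as_matrix();print(M[:,2],M[:,1], np.arctan2(M[:,2]@n,-M[2,2]))
```

```text
scene turn 2.31 0.75 173 load 0.79 0.18 303
side turn 2.34 0.41 105 load 2.52 0.19 255
64.225 [0.5554 0.1239 0.2086] [ 0.2 -0.4  0.1] [ 0.4   0.3   1.25 -0.53  1.74  0.26]
[ 0.0525552  -0.51713956 -0.85428603] [0.99582767 0.09104648 0.00614804] -0.5465687440246321
```

Request:
servo_tool --commands '[50,0.03,-0.42,-0.68,0,0,0,50,0.03,-0.42,-0.68,0,0,0,50,0.03,-0.42,-0.68,0,0,0,50,0.03,-0.42,-0.68,0,0,0,50,0.03,-0.4,-0.68,0,0,0,50,0,0,0,0,0,0,10,0,0,0,0,0,0,10,0,0,0,0,0,0,10,0,0,0,0,0,0]'

```text
time: 65.35
tool_pos: [0.558, 0.0834, 0.141]
eef_rot: [0.201, 0.649, 0.711, -0.18]
ft_force: [-5.5, 1.8, 5.2]
width: 0.272
grasp_force: 59.8
```

Request:
servo_tool --commands '[10,0.02,-0.26,0.22,0.025,0.002,0,10,0.03,-0.26,0.22,0.025,0.002,0,10,0.02,-0.28,0.19,0.025,0.002,0,10,0.02,-0.29,0.19,0.025,0.002,0,10,0.03,-0.29,0.17,0.025,0.002,0]'

```text
time: 65.97
tool_pos: [0.5602, 0.0567, 0.1604]
eef_rot: [0.11, 0.667, 0.731, -0.095]
ft_force: [-3.5, 6.8, 2.0]
width: 0.275
grasp_force: 59.6
```

Request:
servo_tool --commands '[10,0.03,-0.31,0.15,0.025,0.002,0,10,0.02,-0.31,0.14,0.025,0.002,0,10,0.03,-0.31,0.12,0.025,0.002,0,10,0.03,-0.33,0.11,0.025,0.002,0,10,0.03,-0.32,0.09,0.025,0.002,0,10,0.02,-0.34,0.08,0.025,0.002,0,10,0.03,-0.33,0.05,0.025,0.002,0,10,0.03,-0.34,0.04,0.025,0.002,0,10,0.03,-0.34,0.03,0.025,0.002,0]'

```text
time: 67.1
tool_pos: [0.5653, -0.0024, 0.1776]
eef_rot: [-0.054, 0.673, 0.735, 0.058]
ft_force: [-5.2, 4.5, 6.3]
width: 0.272
grasp_force: 59.9
```

```bash
python3 ang.py
```

```text
scene turn 1.66 0.01 2 load 1.51 0.86 1457
side turn 1.63 0.58 168 load 2.55 0.06 153
67.2 [ 0.5654 -0.0037  0.1776] [-5.7  0.   9.4] 0.271
```

Upright and together (1.51 + 1.63). Continue.

Request:
servo_tool --commands '[10,0.03,-0.34,0.01,0.025,0.002,0,10,0.03,-0.34,-0.02,0.025,0.002,0,10,0.03,-0.34,-0.02,0.025,0.002,0,10,0.03,-0.34,-0.05,0.025,0.002,0,10,0.03,-0.33,-0.06,0.025,0.002,0,10,0.03,-0.33,-0.08,0.025,0.002,0,10,0.02,-0.33,-0.09,0.025,0.002,0]'

```text
time: 68.08
tool_pos: [0.5693, -0.0502, 0.1717]
eef_rot: [-0.18, 0.654, 0.713, 0.175]
ft_force: [-4.5, 2.4, 7.4]
width: 0.272
grasp_force: 60.3
```

Request:
servo_tool --commands '[10,0.03,-0.32,-0.11,0.025,0.002,0,10,0.03,-0.32,-0.13,0.025,0.002,0,10,0.03,-0.31,-0.14,0.025,0.002,0,10,0.02,-0.3,-0.16,0.025,0.002,0,10,0.03,-0.29,-0.17,0.025,0.002,0,10,0.02,-0.28,-0.19,0.025,0.002,0,10,0.03,-0.28,-0.2,0.025,0.002,0,10,0.02,-0.26,-0.22,0.025,0.002,0,10,0,0,0,0,0,0]'

```text
time: 69.2
tool_pos: [0.5736, -0.0994, 0.1444]
eef_rot: [-0.317, 0.609, 0.661, 0.302]
ft_force: [-2.1, -10.5, 7.7]
width: 0.276
grasp_force: 61.6
```

```bash
python3 ang.py
python3 - <<'E'
from path import *
def u(p): return -zh*np.cos(p)+n*np.sin(p)
o=r.get_obs(); c=o['tool_pos']; print('u',u(.9),'ret cmd',(-.09*u(.9)/.02).round(2))
# third grip: finger direction perpendicular-ish to leaf, tilt psi=f-D
D=2.8
tcp=lambda f:H+.155*(np.cos(f)*n+np.sin(f)*zh)+.0187*u(f-D)
f0=2.3
ret=c-.09*u(.9); pre=tcp(f0)-.08*u(f0-D)
print('ret->pre',((pre-ret)/.02).round(2),'adv',((tcp(f0)-pre)/.02).round(2),pre)
F=np.linspace(f0,np.pi,18); print(F[1]-F[0]); table([tcp(f) for f in F])
E
```

```text
scene turn 0.76 0.06 16 load 2.21 0.91 3130
side turn 0.78 0.03 6 load 2.22 0.16 185
69.3 [ 0.5736 -0.0994  0.1444] [ -2.5 -11.    6.4] 0.277
u [-0.0672831   0.78043195 -0.62160997] ret cmd [ 0.3  -3.51  2.8 ]
ret->pre [-0.37  4.33  0.45] adv [ 0.16 -1.91 -3.51] [ 0.57234619 -0.08311094  0.20938012]
0.04950545021116426
[0.02, -0.24, -0.28]
[0.02, -0.22, -0.3]
[0.02, -0.21, -0.3]
[0.01, -0.19, -0.32]
[0.02, -0.18, -0.33]
[0.01, -0.16, -0.33]
[0.02, -0.15, -0.34]
[0.01, -0.12, -0.35]
[0.01, -0.11, -0.35]
[0.0, -0.1, -0.36]
[0.01, -0.07, -0.36]
[0.01, -0.06, -0.37]
[-0.0, -0.04, -0.37]
[0.0, -0.02, -0.37]
[0.0, 0.0, -0.37]
[-0.0, 0.02, -0.37]
[-0.0, 0.03, -0.37]
end [ 0.5788 -0.1577  0.0224]
```

Request:
servo_tool --commands '[50,0,0,0,0,0,0,50,0,0,0,0,0,0,50,0.06,-0.7,0.56,0,0,0,50,0.06,-0.7,0.56,0,0,0,50,0.06,-0.7,0.56,0,0,0,50,0.06,-0.7,0.56,0,0,0,50,0.06,-0.71,0.56,0,0,0,50,0,0,1,-0.09,-0.008,0,50,0,0,1,-0.09,-0.008,0,50,0,0,1,-0.09,-0.008,0]'

```text
time: 70.55
tool_pos: [0.5801, -0.1678, 0.2607]
eef_rot: [-0.125, 0.664, 0.726, 0.128]
ft_force: [-0.7, 0.8, -0.7]
width: 0.588
grasp_force: 0.0
```

Request:
servo_tool --commands '[50,-0.07,0.86,0,-0.09,-0.008,0,50,-0.07,0.86,0,-0.09,-0.008,0,50,-0.07,0.86,0,-0.09,-0.008,0,50,-0.07,0.86,0,-0.09,-0.008,0,50,-0.09,0.89,0,-0.067,-0.006,0,50,0,0,-0.85,0,0,0,50,0,0,-0.85,0,0,0,50,0,0,-0.85,0,0,0,50,0,0,0,0,0,0]'

```text
time: 71.68
tool_pos: [0.5716, -0.0821, 0.2063]
eef_rot: [0.184, 0.653, 0.718, -0.159]
ft_force: [0.1, 0.7, 0.5]
width: 0.582
grasp_force: 0.0
```

```bash
python3 ang.py
python3 - <<'E'
from path import *
o=r.get_obs(); M=R.from_quat(o['eef_rot'][[1,2,3,0]]).as_matrix();print(M[:,1], np.arctan2(M[:,2]@n,-M[2,2]),o['q'].round(2))
E
```

```text
scene turn 0.76 0.19 49 load 2.24 0.91 3109
side turn 0.86 0.68 137 load 2.24 0.18 222
71.775 [ 0.5725 -0.0818  0.2087] [0.5 0.1 0.8] 0.588
[0.99506863 0.09799882 0.0153187 ] -0.4916124262223394 [ 0.02  0.17  1.39 -0.49  1.54 -0.07]
```

Request:
servo_tool --commands '[50,0.03,-0.4,-0.7,0,0,0,50,0.03,-0.4,-0.7,0,0,0,50,0.03,-0.4,-0.7,0,0,0,50,0.03,-0.4,-0.7,0,0,0,50,0.03,-0.37,-0.7,0,0,0,50,0,0,0,0,0,0,10,0,0,0,0,0,0,10,0,0,0,0,0,0,10,0,0,0,0,0,0]'

```text
time: 72.9
tool_pos: [0.5754, -0.1203, 0.1393]
eef_rot: [0.186, 0.652, 0.718, -0.158]
ft_force: [-2.0, 1.4, 2.9]
width: 0.272
grasp_force: 59.4
```

Request:
servo_tool --commands '[10,0.02,-0.24,-0.28,0.025,0.002,0,10,0.02,-0.22,-0.3,0.025,0.002,0,10,0.02,-0.21,-0.3,0.025,0.002,0,10,0.01,-0.19,-0.32,0.025,0.002,0,10,0.02,-0.18,-0.33,0.025,0.002,0,10,0.01,-0.16,-0.33,0.025,0.002,0,10,0.02,-0.15,-0.34,0.025,0.002,0,10,0.01,-0.12,-0.35,0.025,0.002,0]'

```text
time: 73.9
tool_pos: [0.578, -0.1501, 0.0882]
eef_rot: [0.04, 0.673, 0.738, -0.022]
ft_force: [-3.2, -0.9, 3.6]
width: 0.274
grasp_force: 59.7
```

```bash
python3 ang.py
```

```text
scene turn 0.34 0.07 17 load 2.63 0.89 3253
side turn 0.45 0.35 78 load 2.65 0.54 809
74.0 [ 0.578  -0.1506  0.0873] [ 0.3 -3.6 -1.9] 0.274
```

Request:
servo_tool --commands '[10,0.01,-0.11,-0.35,0.025,0.002,0,10,0,-0.1,-0.36,0.025,0.002,0,10,0.01,-0.07,-0.36,0.025,0.002,0,10,0.01,-0.06,-0.37,0.025,0.002,0,10,0,-0.04,-0.37,0.025,0.002,0,10,0,-0.02,-0.37,0.025,0.002,0,10,0,0,-0.37,0.025,0.002,0,10,0,0.02,-0.37,0.025,0.002,0,10,0,0.03,-0.35,0.02,0.002,0,10,0,0,0,0,0,0]'

```text
time: 75.25
tool_pos: [0.5786, -0.1572, 0.0231]
eef_rot: [-0.12, 0.666, 0.726, 0.127]
ft_force: [-5.0, -2.3, 7.7]
width: 0.274
grasp_force: 60.6
```

Request:
servo_tool --commands '[10,0,0,-0.1,0,0,0,10,0,0,0,0,0,0]'

```text
time: 75.5
tool_pos: [0.5787, -0.1572, 0.0231]
eef_rot: [-0.12, 0.665, 0.726, 0.127]
ft_force: [-11.1, -2.8, 17.7]
width: 0.269
grasp_force: 61.9
```

```bash
python3 ang.py
python3 - <<'E'
from path import *
o=r.get_obs(); M=R.from_quat(o['eef_rot'][[1,2,3,0]]).as_matrix();print(M[:,1], np.arctan2(M[:,2]@n,-M[2,2]),o['q'].round(2))
E
```

```text
scene turn -0.06 0.02 4 load 3.08 0.86 2949
side turn -0.05 0.16 46 load 3.08 0.78 2269
75.6 [ 0.5787 -0.1572  0.0231] [-9.9 -2.8 18.9] 0.275
[0.99628979 0.08265342 0.02398069] 0.3497460435315386 [-0.47  0.53  1.29  0.31  1.5  -0.61]
```

The closed pair is over flat. Release, straighten the gripper, and press the top tab to confirm the height.

Request:
servo_tool --commands '[50,0,0,0,0,0,0,50,0,0,0,0,0,0,50,0,-0.35,0.95,0,0,0,50,0,-0.35,0.95,0,0,0,50,0,-0.35,0.95,0,0,0,20,0,0,0,-0.0875,0.005,0,0,0,0.7,0,-0.0875,-0.008,0,0,0,0,0,0,0,0,0,0,0,-0.5,0,0,0,0,0,0,-0.5,0,0,0]'

```text
time: 76.85
tool_pos: [0.5784, -0.1649, 0.0563]
eef_rot: [-0.001, 0.678, 0.735, 0.001]
ft_force: [-0.1, -0.0, 0.3]
width: -0.002
grasp_force: 0.0
```

Request:
servo_tool --commands '[0,0,0,-0.25,0,0,0,0,0,0,-0.15,0,0,0,0,0,0,0,0,0,0]'

```text
time: 77.22
tool_pos: [0.5786, -0.1649, 0.0541]
eef_rot: [-0.0, 0.677, 0.736, 0.001]
ft_force: [-18.1, 7.0, 34.1]
width: 0.002
grasp_force: 17.0
```

Run:
```python
from path import *
o=r.get_obs(); M=R.from_quat(o['eef_rot'][[1,2,3,0]]).as_matrix();print(o['tool_pos'],o['ft_force'],M[:,1], np.arctan2(M[:,2]@n,-M[2,2]))
```

```text
[ 0.5786481  -0.16490428  0.05414283] [-18.14491006   6.96431524  34.09354827] [0.99662365 0.08209926 0.00100977] 0.0017698227597449535
```

Fully home at 0.0541. Now fold the loading leaf back: pinch only the upper black tab near the fingertips, turning along at first.

Run:
```python
from path import *
def u(p): return -zh*np.cos(p)+n*np.sin(p)
F=np.linspace(np.pi,2.44,15); print(F[0]-F[1])
P=[leafpt(1,t,.155,-.00775)+.0033*u(t-np.pi) for t in F]; print(P[0]); table(P)
print('seg2'); 
c=P[-1]; t=2.44; g=leafpt(1,t,.155,-.00775)-[0,0,.0187]; print('shift',(g-c)/.02, 'retreat u',u(t-np.pi))
table([leafpt(1,t,.155,-.00775)-[0,0,.0187] for t in np.linspace(2.44,0,39)])
```

```text
0.05011376097069942
[ 0.57931357 -0.16392716  0.04445   ]
[-0.0, 0.02, 0.39]
[-0.01, 0.04, 0.38]
[-0.0, 0.06, 0.39]
[-0.01, 0.08, 0.38]
[-0.01, 0.1, 0.37]
[-0.01, 0.11, 0.38]
[-0.01, 0.14, 0.36]
[-0.01, 0.15, 0.36]
[-0.01, 0.17, 0.35]
[-0.02, 0.19, 0.34]
[-0.02, 0.2, 0.33]
[-0.02, 0.22, 0.32]
[-0.02, 0.24, 0.3]
[-0.02, 0.25, 0.3]
end [ 0.5759 -0.1245  0.1435]
seg2
shift [-0.00914744  0.10610319 -0.80897049] retreat u [ 0.05543901 -0.64304965 -0.7638152 ]
[-0.03, 0.35, 0.35]
[-0.03, 0.37, 0.33]
[-0.04, 0.4, 0.31]
[-0.03, 0.41, 0.28]
[-0.04, 0.42, 0.25]
[-0.04, 0.45, 0.22]
[-0.04, 0.45, 0.2]
[-0.04, 0.47, 0.16]
[-0.04, 0.48, 0.14]
[-0.04, 0.49, 0.1]
[-0.04, 0.49, 0.07]
[-0.04, 0.49, 0.04]
[-0.05, 0.5, 0.01]
[-0.04, 0.49, -0.02]
[-0.04, 0.5, -0.06]
[-0.04, 0.49, -0.09]
[-0.05, 0.48, -0.11]
[-0.04, 0.47, -0.15]
[-0.04, 0.46, -0.18]
[-0.04, 0.46, -0.21]
[-0.03, 0.43, -0.24]
[-0.04, 0.42, -0.26]
[-0.03, 0.4, -0.3]
[-0.04, 0.39, -0.31]
[-0.03, 0.36, -0.34]
[-0.03, 0.34, -0.37]
[-0.02, 0.31, -0.38]
[-0.03, 0.29, -0.41]
[-0.02, 0.27, -0.42]
[-0.02, 0.23, -0.44]
[-0.02, 0.21, -0.45]
[-0.02, 0.18, -0.46]
[-0.01, 0.15, -0.48]
[-0.01, 0.11, -0.48]
[-0.01, 0.09, -0.49]
[-0.0, 0.06, -0.5]
[-0.0, 0.02, -0.5]
[-0.0, -0.01, -0.5]
end [0.5527 0.1449 0.0135]
```

Request:
servo_tool --commands '[0,0,0,1,0,0,0,0,0,0,1,0,0,0,50,0,0,0,0,0,0,50,0,0,0,0,0,0,50,0,0,0,0,0,0,50,0,0,-1,0,0,0,50,0,0,-0.9,0,0,0,50,0,0,-0.4,0,0,0,50,0,0,0,0,0,0,50,0,0,0,0,0,0]'

```text
time: 78.47
tool_pos: [0.579, -0.1639, 0.0437]
eef_rot: [0.0, 0.677, 0.736, 0.001]
ft_force: [-0.4, -0.3, 0.8]
width: 0.586
grasp_force: 0.0
```

Request:
servo_tool --commands '[10,0,0,0.07,0,0,0,10,0,0,0,0,0,0,10,0,0,0,0,0,0,10,0,0.02,0.39,-0.025,-0.002,0,10,-0.01,0.04,0.38,-0.025,-0.002,0,10,0,0.06,0.39,-0.025,-0.002,0,10,-0.01,0.08,0.38,-0.025,-0.002,0]'

```text
time: 79.35
tool_pos: [0.5783, -0.16, 0.0753]
eef_rot: [0.074, 0.674, 0.732, -0.068]
ft_force: [1.7, -1.2, -2.8]
width: 0.256
grasp_force: 59.3
```

```bash
python3 ang.py
```

```text
scene turn -0.01 0.29 68 load 2.89 0.88 3157
side turn 0.0 0.71 204 load 2.9 0.65 1478
79.45 [ 0.5784 -0.1598  0.0763] [-3.1 -1.7  3.1] 0.258
```

Working: the receiving leaf stays at 0 while the loading leaf lifts (2.89). Continue.

Request:
servo_tool --commands '[10,-0.01,0.1,0.37,-0.025,-0.002,0,10,-0.01,0.11,0.38,-0.025,-0.002,0,10,-0.01,0.14,0.36,-0.025,-0.002,0,10,-0.01,0.15,0.36,-0.025,-0.002,0,10,-0.01,0.17,0.35,-0.025,-0.002,0,10,-0.02,0.19,0.34,-0.025,-0.002,0,10,-0.02,0.2,0.33,-0.025,-0.002,0,10,-0.02,0.22,0.32,-0.025,-0.002,0,10,-0.02,0.24,0.3,-0.025,-0.002,0,10,-0.02,0.25,0.3,-0.025,-0.002,0]'

```text
time: 80.7
tool_pos: [0.5753, -0.1247, 0.1434]
eef_rot: [0.252, 0.636, 0.691, -0.233]
ft_force: [1.6, -2.6, -2.7]
width: 0.258
grasp_force: 59.5
```

```bash
python3 ang.py
python3 - <<'E'
from path import *
o=r.get_obs(); M=R.from_quat(o['eef_rot'][[1,2,3,0]]).as_matrix();print(o['tool_pos'],M[:,1], np.arctan2(M[:,2]@n,-M[2,2]),o['q'].round(2))
E
```

```text
scene turn -0.01 0.34 79 load 2.37 0.91 3240
side turn 0.0 0.71 204 load 2.38 0.28 219
80.8 [ 0.5754 -0.1241  0.1439] [-2.7 -0.3  2.8] 0.258
[ 0.57539003 -0.12413295  0.1439243 ] [ 0.99649663  0.08361138 -0.00189904] -0.7007682770355274 [ 0.03  0.26  1.48 -0.71  1.41  0.07]
```

Request:
servo_tool --commands '[50,0,0,0,0,0,0,50,0,0,0,0,0,0,50,-0.06,0.64,0.77,0,0,0,50,-0.06,0.64,0.77,0,0,0,50,-0.05,0.65,0.77,0,0,0,50,0,0,0.9,0.0875,0.0075,0,50,0.05,-0.6,0,0.0875,0.0075,0,50,0.06,-0.6,0,0.0875,0.0075,0,50,0.06,-0.63,0,0.0875,0.0075,0,50,0,0,0,0,0,0]'

```text
time: 82.05
tool_pos: [0.5754, -0.1247, 0.2093]
eef_rot: [-0.001, 0.678, 0.735, 0.0]
ft_force: [0.9, -0.3, -0.4]
width: 0.588
grasp_force: 0.0
```

Request:
servo_tool --commands '[50,0,0,-0.8,0,0,0,50,0,0,-0.8,0,0,0,50,0,0,-0.8,0,0,0,50,0,0,-0.8,0,0,0,50,0,0,-0.8,0,0,0,50,0,0,0,0,0,0,10,0,0,0,0,0,0,10,0,0,0,0,0,0,10,0,0,0,0,0,0]'

```text
time: 83.18
tool_pos: [0.5753, -0.1227, 0.1287]
eef_rot: [-0.001, 0.677, 0.736, -0.0]
ft_force: [-4.4, -0.5, 3.6]
width: 0.271
grasp_force: 61.0
```

Request:
servo_tool --commands '[10,-0.03,0.35,0.35,0,0,0,10,-0.03,0.37,0.33,0,0,0,10,-0.04,0.4,0.31,0,0,0,10,-0.03,0.41,0.28,0,0,0,10,-0.04,0.42,0.25,0,0,0]'

```text
time: 83.8
tool_pos: [0.5718, -0.0844, 0.1573]
eef_rot: [-0.001, 0.677, 0.736, -0.001]
ft_force: [2.9, -6.5, -7.4]
width: 0.273
grasp_force: 59.4
```

```bash
python3 ang.py
```

```text
scene turn 0.01 0.63 147 load 2.1 0.91 2915
side turn 0.0 0.71 204 load 2.07 0.22 490
83.9 [ 0.5718 -0.0833  0.1578] [-0.7 -0.8 -2.7] 0.266
```

Request:
servo_tool --commands '[10,-0.04,0.45,0.22,0,0,0,10,-0.04,0.45,0.2,0,0,0,10,-0.04,0.47,0.16,0,0,0,10,-0.04,0.48,0.14,0,0,0,10,-0.04,0.49,0.1,0,0,0,10,-0.04,0.49,0.07,0,0,0,10,-0.04,0.49,0.04,0,0,0,10,-0.05,0.5,0.01,0,0,0,10,-0.04,0.49,-0.02,0,0,0,10,-0.04,0.5,-0.06,0,0,0]'

```text
time: 85.15
tool_pos: [0.5638, 0.0115, 0.1752]
eef_rot: [-0.001, 0.677, 0.736, -0.001]
ft_force: [-0.1, -7.6, -2.3]
width: 0.267
grasp_force: 59.6
```

Request:
servo_tool --commands '[10,-0.04,0.49,-0.09,0,0,0,10,-0.05,0.48,-0.11,0,0,0,10,-0.04,0.47,-0.15,0,0,0,10,-0.04,0.46,-0.18,0,0,0,10,-0.04,0.46,-0.21,0,0,0,10,-0.03,0.43,-0.24,0,0,0,10,-0.04,0.42,-0.26,0,0,0,10,-0.03,0.4,-0.3,0,0,0,10,-0.04,0.39,-0.31,0,0,0]'

```text
time: 86.28
tool_pos: [0.557, 0.0928, 0.1399]
eef_rot: [-0.001, 0.676, 0.736, 0.0]
ft_force: [-1.6, -4.2, 4.0]
width: 0.267
grasp_force: 59.4
```

```bash
python3 ang.py
```

```text
scene turn 0.01 0.63 146 load 0.95 0.26 348
side turn 0.0 0.71 205 load 0.86 0.44 1822
86.375 [0.5568 0.0938 0.1391] [-1.4  2.8  2.3] 0.265
```

Request:
servo_tool --commands '[10,-0.03,0.36,-0.34,0,0,0,10,-0.03,0.34,-0.37,0,0,0,10,-0.02,0.31,-0.38,0,0,0,10,-0.03,0.29,-0.41,0,0,0,10,-0.02,0.27,-0.42,0,0,0,10,-0.02,0.23,-0.44,0,0,0,10,-0.02,0.21,-0.45,0,0,0]'

```text
time: 87.25
tool_pos: [0.5535, 0.1331, 0.0831]
eef_rot: [-0.001, 0.676, 0.736, -0.0]
ft_force: [-3.5, -5.9, 2.4]
width: 0.269
grasp_force: 76.4
```

Request:
servo_tool --commands '[10,-0.02,0.18,-0.46,0,0,0,10,-0.01,0.15,-0.48,0,0,0,10,-0.01,0.11,-0.48,0,0,0,10,-0.01,0.09,-0.49,0,0,0,10,0,0.06,-0.5,0,0,0,10,0,0.02,-0.5,0,0,0,10,0,-0.01,-0.4,0,0,0,10,0,0,0,0,0,0]'

```text
time: 88.25
tool_pos: [0.5525, 0.1429, 0.0155]
eef_rot: [-0.001, 0.677, 0.736, -0.002]
ft_force: [2.4, -8.8, -2.4]
width: 0.266
grasp_force: 87.9
```

Request:
servo_tool --commands '[50,0,0,0,0,0,0,50,0,0,0,0,0,0,50,0,0,1,0,0,0,50,0,0,1,0,0,0,0,0,0,0.5,0,0,0,0,0,0,0,0,0,0,0,0,0,0,0,0,0,0,0,0,-0.8,0,0,0,0,0,0,-0.4,0,0,0,0,0,0,-0.15,0,0,0]'

```text
time: 89.5
tool_pos: [0.5519, 0.145, 0.0389]
eef_rot: [-0.002, 0.676, 0.737, -0.001]
ft_force: [-8.6, -1.1, 19.0]
width: 0.001
grasp_force: 9.3
```

Request:
servo_tool --commands '[0,0,0,-0.1,0,0,0,0,0,0,0,0,0,0]'

```text
time: 89.75
tool_pos: [0.552, 0.145, 0.0388]
eef_rot: [-0.002, 0.676, 0.737, -0.001]
ft_force: [-9.6, -1.5, 18.9]
width: -0.003
grasp_force: 9.5
```

Loading leaf flat (tab top 0.0388 under 19 N). Rise and measure the imager slots by their blue windows and the button by its green.

Request:
servo_tool --commands '[0,0,0,1,0,0,0,0,0,0,1,0,0,0,0,0,0,1,0,0,0,0,0,0,1,0,0,0,0,0,0,1,0,0,0,0,-0.4,0,1,0,0,0,0,-0.4,0,1,0,0,0,50,-0.4,0,1,0,0,0,50,-0.4,0,1,0,0,0,50,0,0,0,0,0,0]'

```text
time: 91.0
tool_pos: [0.5206, 0.1452, 0.2194]
eef_rot: [-0.001, 0.676, 0.737, 0.001]
ft_force: [0.2, 0.4, -0.5]
width: 0.579
grasp_force: 0.0
```

```bash
cat > im.py <<'E'
from h import *
def rects(d,m,z,amin=300):
    K=cv2.connectedComponentsWithStats(m.astype(np.uint8),connectivity=4)
    for i in range(1,K[0]):
        if K[2][i][4]>amin:
            ys,xs=np.nonzero(K[1]==i); b=cv2.minAreaRect(unp(d,np.c_[xs,ys],z)[:,:2].astype(np.float32)*1000); print(K[2][i],np.round(b[0],1),np.round(b[1],1),round(b[2],1))
E
python3 - <<'E'
from im import *
d=snap('wrist','w12.png'); h=cv2.cvtColor(d['pixels'],cv2.COLOR_RGB2HSV); H_,S,V=[h[...,i] for i in range(3)]
print(r.get_obs()['tool_pos'])
print('blue');rects(d,(H_>95)&(H_<125)&(S>90)&(V>60),.055)
print('green');rects(d,(H_>45)&(H_<85)&(S>120)&(V>60),.073,60)
print('dark');rects(d,(V<60),.055,3000)
print('white');rects(d,(V>170)&(S<30),.055,3000)
for n_ in('scene',):
    d=snap(n_,n_+'12.png'); h=cv2.cvtColor(d['pixels'],cv2.COLOR_RGB2HSV); H_,S,V=[h[...,i] for i in range(3)]
    m=(H_>95)&(H_<125)&(S>90)&(V>60); m[:,:410]=0; print(n_);rects(d,m,.055,60)
    rects(d,(H_>45)&(H_<85)&(S>120)&(V>60),.073,20)
E
```

```text
[0.52032235 0.14511746 0.21772813]
blue
[328   0  34  14 441] [523.8 287.2] [22.1  7.8] 4.9
[426   0  36  19 620] [589.7 291.3] [22.8 10.8] 4.9
[  241   244   238   117 13468] [556.3  72.3] [186.2 102.6] 4.9
[286 369  28  23 617] [514.   -2.5] [23.5 21.8] 4.8
[342 369  28  23 617] [562.1   1.6] [23.6 21.8] 4.8
green
[132  20  11  12  94] [393. 261.] [6.1 6.3] 28.2
dark
[   97     0   417    86 22662] [498.7 262.3] [278.6  53.2] 4.9
[    0   293   640   187 60936] [532.6 -13.5] [593.9 187.2] 4.8
white
[     0      0    640    433 124649] [519.7 118.1] [570.6 342.3] 5.3
[  52   52   83   90 4715] [354.2 215.9] [45.  57.2] 11.9
[ 249  378  157   58 4191] [539.8 -30.7] [ 54.  138.2] 87.1
scene
[493 241  16  13 104] [377.6 355.3] [33.3 38.6] 89.4
[459 255  30  14 214] [453.5 312.3] [25.2 62. ] 1.6
[453 273  31  15 241] [519.8 314.7] [25.  61.7] 2.1
[445 294  33  16 274] [586.1 317.3] [24.6 61.5] 2.4
[476 233  11   9  80] [383.7 309.4] [31.6 22.1] 11.7
```

Request:
servo_tool --commands '[50,0,1,0,0,0,0,50,0,1,0,0,0,0,50,0,1,0,0,0,0,50,0,1,0,0,0,0,50,0,1,0,0,0,0,50,0,0,0,0,0,0,50,0,0,0,0,0,0]'

```text
time: 91.98
tool_pos: [0.5203, 0.2448, 0.2169]
eef_rot: [-0.002, 0.676, 0.736, -0.001]
ft_force: [0.5, -0.2, -0.4]
width: 0.587
grasp_force: 0.0
```

Run:
```python
from im import *
d=snap('wrist','w13.png'); h=cv2.cvtColor(d['pixels'],cv2.COLOR_RGB2HSV); H_,S,V=[h[...,i] for i in range(3)]
print(r.get_obs()['tool_pos'])
print('blue');rects(d,(H_>95)&(H_<125)&(S>90)&(V>60),.055)
print('green');rects(d,(H_>45)&(H_<85)&(S>120)&(V>60),.073,60)
print('guide blocks');rects(d,(V>110)&(V<215)&(S<40)&(np.indices(V.shape)[0]<260),.061,60)
```

```text
[0.52032364 0.2445429  0.21692733]
blue
[  97    7   70   62 3380] [382.1 354.8] [44.4 36.4] 2.1
[ 225   69   32   91 2835] [456.2 311. ] [22.2 60.7] 2.4
[ 317   74   36   90 2347] [522.5 313.5] [22.2 60.4] 2.0
[ 408   79   40   86 1786] [588.7 316.9] [22.3 58.5] 2.2
[ 240  349  168   88 7545] [534.9  86.6] [145.4  87.5] 5.0
green
[ 107   90   43   40 1335] [385.2 308.4] [27.8 24.8] 4.9
[138 170  10  10  75] [393.2 266.2] [6.2 6. ] 46.4
guide blocks
[    0     2   108   210 15636] [320.8 300.6] [ 80. 144.] 1.0
[210  27 259  20 515] [521.  366.5] [170.5   4.6] 2.1
[191  36  15  32 431] [428.  349.2] [ 9.3 19.1] 0.4
[271  40  36  34 159] [488.4 351.3] [23.5 20.1] 2.9
[467  51  19  32  86] [614.2 355.9] [10.  19.8] 2.1
[ 101   78   61   63 1484] [381.8 308.5] [40.6 41.1] 80.8
[553  83  53   5  61] [686.  349.8] [35.   1.7] 8.0
[195 156  14  28 345] [430.7 271.3] [ 9.3 19. ] 0.5
[269 160  33  29 736] [490.9 273.1] [23.3 19.9] 1.9
[452 169  17  28  81] [617.2 277.8] [10.2 20.1] 1.6
[214 187 234  18 462] [525.  260.3] [170.5   4.8] 2.0
[ 554  190   54   51 1335] [707.4 262.2] [36.5 33.9] 59.3
[108 193  36  18 104] [373.8 238.9] [10.  26.3] 68.8
```

Slots at (456,311), (522.5,313.5), (588.7,316.5) mm, yaw 0.037; the spacing of 66.3 matches. Button at (385,308). Now look at the carriers on the receiving leaf.

Request:
servo_tool --commands '[50,0.3,-1,0,0,0,0,50,0.3,-1,0,0,0,0,50,0.3,-1,0,0,0,0,50,0.3,-1,0,0,0,0,50,0.3,-1,0,0,0,0,50,0.3,-1,0,0,0,0,50,0.3,-1,0,0,0,0,50,0.3,-1,0,0,0,0,50,0.3,-1,0,0,0,0,50,0,-1,0,0,0,0]'

```text
time: 93.28
tool_pos: [0.5745, 0.0437, 0.2168]
eef_rot: [-0.002, 0.676, 0.737, -0.0]
ft_force: [-0.4, 0.5, 0.2]
width: 0.585
grasp_force: 0.0
```

Request:
servo_tool --commands '[50,0,-1,0,0,0,0,50,0,-1,0,0,0,0,50,0,-1,0,0,0,0,50,0,-1,0,0,0,0,50,0,-1,0,0,0,0,50,0,-1,0,0,0,0,50,0,-1,0,0,0,0,50,0,-1,0,0,0,0,50,0,0,0,0,0,0,50,0,0,0,0,0,0]'

```text
time: 94.52
tool_pos: [0.5743, -0.1147, 0.2169]
eef_rot: [-0.002, 0.676, 0.737, -0.0]
ft_force: [0.0, -0.8, -0.0]
width: 0.585
grasp_force: 0.0
```

```bash
cat > look.py <<'E'
from im import *
def look(f):
    d=snap('wrist',f); h=cv2.cvtColor(d['pixels'],cv2.COLOR_RGB2HSV); H_,S,V=[h[...,i] for i in range(3)]
    print(r.get_obs()['tool_pos'])
    rows=np.indices(V.shape)[0]
    print('dark');rects(d,(V<62)&(rows<285),.0465,800)
    print('orange');rects(d,(H_>=4)&(H_<=16)&(S>170)&(V>60),.039,400)
    return d
if __name__=='__main__':
    d=look('w14.png'); a=d['pixels']
    for c in((.506,-.083),(.5718,-.0772),(.6376,-.0715)):
        u,v=proj(d,[[*c,.0465]])[0]; print((u.round(),v.round()),cv2.resize(a[int(v)-60:int(v)+60,int(u)-30:int(u)+30].max(2),(12,12),interpolation=cv2.INTER_AREA).tolist())
E
python3 look.py; python3 ang.py
```

```text
[ 0.57428093 -0.1144224   0.21692842]
dark
[168   0  67  60 948] [4.751e+02 3.000e-01] [25.8 54.8] 53.0
[ 207   95   56  128 3091] [506.2 -81.8] [37.7 94. ] 4.9
[ 383   95   57  128 2298] [635.9 -70.7] [37.2 93.9] 4.8
orange
[ 309  235   29   53 1483] [ 578.3 -158.1] [22.7 45.4] 4.4
[505 298  39  36 797] [ 751.6 -191. ] [30.9 32.4] 47.1
(np.float64(235.0), np.float64(163.0)) [[70, 28, 43, 72, 72, 73, 73, 73, 72, 35, 38, 167], [92, 29, 66, 172, 173, 173, 174, 174, 175, 51, 30, 166], [127, 30, 47, 171, 172, 173, 173, 174, 174, 65, 23, 159], [154, 33, 29, 169, 172, 172, 173, 173, 174, 76, 24, 148], [164, 41, 18, 161, 171, 171, 172, 172, 173, 86, 25, 134], [167, 58, 20, 142, 170, 170, 171, 172, 172, 101, 26, 124], [168, 77, 22, 119, 169, 170, 170, 171, 171, 110, 27, 144], [169, 99, 24, 106, 182, 191, 198, 204, 216, 179, 40, 148], [200, 142, 32, 114, 242, 242, 242, 243, 243, 188, 48, 128], [219, 175, 43, 85, 241, 242, 242, 243, 243, 200, 48, 113], [240, 191, 44, 47, 152, 142, 148, 150, 153, 135, 48, 98], [239, 217, 48, 36, 41, 42, 43, 43, 44, 41, 44, 93]]
(np.float64(324.0), np.float64(16
[... 917 characters left out ...]
45, 245, 245, 214, 65, 52, 160], [162, 39, 102, 245, 245, 245, 245, 245, 225, 45, 57, 211], [151, 37, 121, 245, 245, 245, 245, 245, 206, 32, 59, 239], [141, 40, 138, 245, 245, 245, 245, 245, 178, 28, 83, 244], [127, 44, 158, 245, 245, 245, 245, 245, 142, 33, 109, 245], [112, 48, 175, 245, 245, 245, 245, 235, 114, 39, 138, 245], [95, 52, 194, 245, 245, 245, 245, 219, 91, 46, 166, 245], [85, 56, 211, 245, 245, 245, 245, 230, 68, 52, 157, 221], [71, 57, 147, 163, 151, 148, 154, 148, 41, 57, 165, 245], [87, 55, 58, 65, 65, 64, 63, 62, 50, 59, 194, 245]]
scene turn -0.01 0.62 145 load -0.03 0.44 1600
side turn 0.0 0.71 204 load -0.05 0.4 923
94.675 [ 0.5743 -0.1143  0.217 ] [-0.4 -0.3 -0.1] 0.586
```

Both carriers show their backs (plain frame and window, no label), at (506,-82) and (636,-71), and both leaves are flat. Pick the first and take it to slot 1, which leaves finger room beside the button housing.

Request:
servo_tool --commands '[50,-0.85,0.4,0,0,0,0,50,-0.85,0.4,-1,0,0,0,50,-0.85,0.4,-1,0,0,0,50,-0.85,0.4,-1,0,0,0,50,0,0,-1,0,0,0,50,0,0,-1,0,0,0,50,0,0,-1,0,0,0,50,0,0,-1,0,0,0,50,0,0,0,0,0,0,50,0,0,0,0,0,0]'

```text
time: 95.92
tool_pos: [0.5067, -0.0828, 0.0779]
eef_rot: [-0.001, 0.676, 0.737, -0.0]
ft_force: [0.7, -0.2, 0.3]
width: 0.59
grasp_force: 0.0
```

Run:
```python
from look import *
d=look('w15.png')
```

```text
[ 0.50688117 -0.08291542  0.07814767]
dark
[ 207    0   32   89 1936] [460.5  10.4] [11.1 31.3] 4.8
[ 278  168   84  117 3749] [503.6 -59.6] [35.5 52.4] 4.8
[ 555  169   85  116 4132] [624.4 -49.4] [29.5 51.8] 4.9
orange
```

Request:
servo_tool --commands '[50,-0.05,0.04,-0.7,0,0,0,50,0,0,-0.7,0,0,0,50,0,0,-0.5,0,0,0,50,0,0,-0.25,0,0,0,50,0,0,0,0,0,0,20,0,0,0,0,0,0,20,0,0,0,0,0,0,20,0,0,0,0,0,0]'

```text
time: 96.98
tool_pos: [0.5057, -0.0823, 0.0346]
eef_rot: [-0.001, 0.676, 0.737, 0.0]
ft_force: [0.2, -0.0, 3.6]
width: 0.4
grasp_force: 60.2
```

Request:
servo_tool --commands '[20,0,0,0.7,0,0,0,20,0,0,1,0,0,0,20,0,0,1,0,0,0,20,0,0,1,0,0,0,20,0,0,1,0,0,0,20,0,1,1,0,0,-0.024,20,0,1,1,0,0,0,20,0,1,0,0,0,0,20,0,1,0,0,0,0,20,0,1,0,0,0,0]'

```text
time: 98.22
tool_pos: [0.505, 0.0186, 0.1686]
eef_rot: [-0.002, 0.694, 0.72, -0.0]
ft_force: [0.5, -0.0, -0.8]
width: 0.405
grasp_force: 60.1
```

Request:
servo_tool --commands '[20,0.06,1,0,0,0,0,20,0.06,1,0,0,0,0,20,0.06,1,0,0,0,0,20,0.06,1,0,0,0,0,20,0.06,1,0,0,0,0,20,0.06,1,0,0,0,0,20,0.06,1,0,0,0,0,20,0.06,1,0,0,0,0,20,0.06,1,0,0,0,0,20,0.06,1,0,0,0,0]'

```text
time: 99.48
tool_pos: [0.5173, 0.2192, 0.1679]
eef_rot: [-0.002, 0.694, 0.72, -0.0]
ft_force: [-0.2, 0.4, -0.6]
width: 0.4
grasp_force: 60.1
```

Request:
servo_tool --commands '[20,0.06,1,0,0,0,0,20,0.06,1,0,0,0,0,20,0.06,1,0,0,0,0,20,0.06,0.9,0,0,0,0,20,0.06,0.8,0,0,0,0,20,0,0,-1,0,0,0,20,0,0,-1,0,0,0,20,0,0,-1,0,0,0,20,0,0,0,0,0,0,20,0,0,0,0,0,0]'

```text
time: 100.72
tool_pos: [0.5236, 0.3119, 0.1086]
eef_rot: [-0.002, 0.694, 0.72, 0.0]
ft_force: [0.5, 0.4, -0.8]
width: 0.405
grasp_force: 60.1
```

Run:
```python
from im import *
o=r.get_obs(); M=R.from_quat(o['eef_rot'][[1,2,3,0]]).as_matrix();print(o['tool_pos'],M[:,1])
d=snap('wrist','w16.png'); h=cv2.cvtColor(d['pixels'],cv2.COLOR_RGB2HSV); H_,S,V=[h[...,i] for i in range(3)]
rects(d,(H_>95)&(H_<125)&(S>90)&(V>60),.055)
m=(V>90)&(S<90); m[:,:285]=0;m[:,362:]=0; m[:150]=0; m[450:]=0
print('held inner');rects(d,m,o['tool_pos'][2]+.0115,800)
```

```text
[0.5235743  0.31186491 0.10858601] [ 0.99932253  0.03674778 -0.00202163]
[   0  127   80   79 4724] [384.9 354.3] [38.4 36.6] 2.1
[ 160  200   56  115 5170] [456.4 310.8] [22.6 60.5] 2.1
[ 426  201   55  114 5101] [588.9 315.5] [22.4 60. ] 2.1
held inner
[  285   218    75   180 12614] [523.4 315.9] [24.6 68.5] 2.1
```

Run:
```python
from im import *
d=dict(np.load('pics/w14.npz')); V=d['pixels'].max(2)
for c in((.5062,-.0818),(.6359,-.0707)):
    u,v=proj(d,[[*c,.0465]])[0].astype(int); m=np.zeros_like(V,bool); m[v-62:v+62,u-24:u+24]=V[v-62:v+62,u-24:u+24]>95
    rects(d,m,.0465,800)
d=dict(np.load('pics/w16.npz')); V=d['pixels'].max(2); z=.1086+.0115
for u in(318,322,326):
    print([int(x) for x in V[150:420:4,u]])
print(unp(d,[[322,218],[322,398]],z))
```

```text
[ 218  109   37  100 3170] [506.7 -81. ] [24.  73.3] 4.6
[ 391  109   38  100 3175] [635.2 -70. ] [23.7 73.2] 4.7
[148, 149, 47, 38, 36, 36, 37, 38, 32, 27, 61, 52, 51, 48, 47, 44, 41, 168, 238, 237, 237, 237, 237, 237, 236, 236, 236, 235, 234, 235, 235, 233, 234, 234, 233, 233, 233, 232, 233, 232, 233, 233, 233, 232, 255, 255, 255, 255, 255, 255, 255, 255, 255, 255, 255, 255, 255, 255, 255, 255, 255, 230, 24, 24, 24, 23, 30, 56]
[148, 148, 45, 39, 39, 37, 37, 38, 30, 27, 61, 94, 94, 91, 46, 44, 43, 168, 237, 237, 237, 237, 236, 236, 236, 235, 236, 235, 234, 235, 235, 234, 234, 234, 234, 234, 234, 233, 233, 233, 233, 233, 233, 233, 255, 255, 255, 255, 255, 255, 255, 255, 255, 255, 255, 255, 255, 255, 255, 255, 255, 230, 23, 25, 24, 24, 26, 56]
[149, 147, 47, 38, 38, 37, 37, 36, 31, 28, 63, 97, 95, 92, 90, 59, 41, 168, 238, 237, 237, 237, 237, 237, 236, 236, 235, 235, 235, 235, 235, 234, 234, 234, 234, 234, 233, 233, 233, 233, 233, 233, 232, 233, 255, 255, 255, 255, 255, 255, 255, 255, 255, 255, 255, 255, 255, 255, 255, 255, 255, 230, 23, 22, 24, 27, 26, 57]
[[0.52223132 0.35018411 0.1201    ]
 [0.52478208 0.28125606 0.1201    ]]
```

Held carrier centre ≈ (523.5,313.5) against slot 1 at (522.7,313.1). Lower it.

Request:
servo_tool --commands '[20,-0.04,-0.02,-0.7,0,0,0,20,0,0,-0.7,0,0,0,20,0,0,-0.5,0,0,0,20,0,0,-0.3,0,0,0,20,0,0,-0.2,0,0,0,20,0,0,-0.12,0,0,0,20,0,0,0,0,0,0]'

```text
time: 101.65
tool_pos: [0.5225, 0.3115, 0.0576]
eef_rot: [-0.002, 0.694, 0.72, -0.0]
ft_force: [-0.1, 0.0, -1.2]
width: 0.405
grasp_force: 60.1
```

Request:
servo_tool --commands '[48,0,0,0,0,0,0,48,0,0,0,0,0,0,48,0,0,0.8,0,0,0,48,0,0,1,0,0,0,48,0,0,1,0,0,0,48,0,0,1,0,0,0,48,0,0,1,0,0,0,48,0,0,1,0,0,0,48,0,-1,1,0,0,0,48,0,-1,1,0,0,0]'

```text
time: 102.9
tool_pos: [0.5224, 0.2698, 0.2148]
eef_rot: [-0.002, 0.694, 0.72, -0.0]
ft_force: [0.6, 0.3, -0.0]
width: 0.558
grasp_force: 0.0
```

Run:
```python
from im import *
d=snap('wrist','w17.png'); h=cv2.cvtColor(d['pixels'],cv2.COLOR_RGB2HSV); H_,S,V=[h[...,i] for i in range(3)]
print(r.get_obs()['tool_pos'])
print('blue');rects(d,(H_>95)&(H_<125)&(S>90)&(V>60),.055)
u,v=proj(d,[[.5227,.3131,.069]])[0].astype(int); m=np.zeros_like(V,bool); m[max(0,v-75):v+75,u-26:u+26]=V[max(0,v-75):v+75,u-26:u+26]>120
print('inner at top z .069');rects(d,m,.069,800)
```

```text
[0.52363161 0.26799938 0.21836132]
blue
[  89   59   71   57 3155] [382.  354.5] [44.7 36.5] 2.1
[ 215  112   36   85 2670] [456.5 311.2] [22.7 59.6] 2.1
[400 112  36  85 666] [588.7 316.1] [22.  59.6] 2.0
[ 244  374  162   62 4505] [530.8 101.3] [138.7  62. ] 2.3
inner at top z .069
[ 306  103   39  108 4013] [522.4 312.7] [25.6 72.7] 2.1
```

First carrier is home in slot 1. Fetch the second.

Request:
servo_tool --commands '[50,0.4,-1,0,0,0,0.024,50,0.4,-1,0,0,0,0,50,0.4,-1,0,0,0,0,50,0.4,-1,0,0,0,0,50,0.4,-1,0,0,0,0,50,0.4,-1,0,0,0,0,50,0.4,-1,0,0,0,0,50,0.4,-1,0,0,0,0,50,0.4,-1,0,0,0,0,50,0.4,-1,0,0,0,0]'

```text
time: 104.2
tool_pos: [0.6029, 0.0701, 0.2135]
eef_rot: [-0.002, 0.676, 0.737, -0.0]
ft_force: [-0.1, 0.3, -0.6]
width: 0.584
grasp_force: 0.0
```

Request:
servo_tool --commands '[50,0.4,-1,0,0,0,0,50,0.4,-1,0,0,0,0,50,0.4,-1,0,0,0,0,50,0.4,-1,0,0,0,0,50,0,-1,0,0,0,0,50,0,-1,0,0,0,0,50,0,-0.95,0,0,0,0,50,0,0,0,0,0,0,50,0,0,0,0,0,0]'

```text
time: 105.32
tool_pos: [0.6344, -0.0672, 0.2136]
eef_rot: [-0.002, 0.676, 0.737, -0.0]
ft_force: [0.1, 0.1, 0.2]
width: 0.585
grasp_force: 0.0
```

Run:
```python
from look import *
look('w18.png')
```

```text
[ 0.63439967 -0.06692284  0.21356947]
dark
[ 123    0   36   73 1659] [500.1  44.9] [20.2 45.1] 4.8
[ 302  154   47  122 2067] [636.7 -70.6] [34.9 95.4] 4.9
orange
[232 285  31  50 576] [ 579.3 -158. ] [24.2 45.4] 5.5
```

Request:
servo_tool --commands '[50,0.08,-0.19,-1,0,0,0,50,0,0,-1,0,0,0,50,0,0,-1,0,0,0,50,0,0,-1,0,0,0,50,0,0,-1,0,0,0,50,0,0,-1,0,0,0,50,0,0,-1,0,0,0,50,0,0,-0.9,0,0,0,50,0,0,-0.6,0,0,0,50,0,0,-0.42,0,0,0]'

```text
time: 106.62
tool_pos: [0.636, -0.0714, 0.0345]
eef_rot: [-0.002, 0.676, 0.737, -0.0]
ft_force: [-0.1, -0.8, -0.8]
width: 0.585
grasp_force: 0.0
```

Request:
servo_tool --commands '[50,0,0,0,0,0,0,20,0,0,0,0,0,0,20,0,0,0,0,0,0,20,0,0,0,0,0,0,20,0,0,0.7,0,0,0,20,0,0,1,0,0,0,20,0,0,1,0,0,0,20,0,0,1,0,0,0,20,0,0,1,0,0,0,20,0,1,1,0,0,-0.024]'

```text
time: 107.88
tool_pos: [0.636, -0.0523, 0.1506]
eef_rot: [-0.002, 0.695, 0.719, -0.0]
ft_force: [-0.5, 0.4, -0.5]
width: 0.401
grasp_force: 59.9
```

Request:
servo_tool --commands '[20,-0.13,1,0.4,0,0,0,20,-0.13,1,0.4,0,0,0,20,-0.13,1,0,0,0,0,20,-0.13,1,0,0,0,0,20,-0.13,1,0,0,0,0,20,-0.13,1,0,0,0,0,20,-0.13,1,0,0,0,0,20,-0.13,1,0,0,0,0,20,-0.13,1,0,0,0,0,20,-0.13,1,0,0,0,0]'

```text
time: 109.12
tool_pos: [0.6098, 0.15, 0.1651]
eef_rot: [-0.002, 0.694, 0.72, -0.0]
ft_force: [0.4, 0.5, -0.4]
width: 0.402
grasp_force: 60.0
```

Request:
servo_tool --commands '[20,-0.13,1,0,0,0,0,20,-0.13,1,0,0,0,0,20,-0.13,1,0,0,0,0,20,-0.13,1,0,0,0,0,20,-0.13,1,0,0,0,0,20,-0.13,1,0,0,0,0,20,-0.13,1,0,0,0,0,20,-0.13,1,-0.8,0,0,0,20,0,0.35,-0.9,0,0,0,20,0,0,-1,0,0,0]'

```text
time: 110.38
tool_pos: [0.5888, 0.3158, 0.1087]
eef_rot: [-0.002, 0.694, 0.72, -0.001]
ft_force: [0.0, -0.6, -0.8]
width: 0.4
grasp_force: 60.0
```

Request:
servo_tool --commands '[20,0,0,0,0,0,0,20,0,0,0,0,0,0]'

```text
time: 110.62
tool_pos: [0.5896, 0.3151, 0.1115]
eef_rot: [-0.002, 0.694, 0.72, -0.0]
ft_force: [0.2, -0.0, -1.0]
width: 0.4
grasp_force: 59.9
```

Run:
```python
from im import *
o=r.get_obs(); M=R.from_quat(o['eef_rot'][[1,2,3,0]]).as_matrix();print(o['tool_pos'],M[:,1])
d=snap('wrist','w19.png'); V=d['pixels'].max(2)
m=V>110; m[:,:285]=0;m[:,362:]=0; m[:170]=0; m[430:]=0
z=o['tool_pos'][2]+.0115; print('held inner');rects(d,m,z,800)
ys=np.nonzero(m[:,322])[0]; print(ys.min(),ys.max(),unp(d,[[322,ys.min()]],z))
```

```text
[0.58962697 0.3150776  0.11150142] [ 0.99934207  0.03618951 -0.00239862]
held inner
[  285   216    74   178 12345] [589.4 320.3] [24.1 67.5] 2.0
216 393 [[0.58830001 0.35404165 0.12300142]]
```

Request:
servo_tool --commands '[20,-0.03,-0.06,-0.7,0,0,0,20,0,0,-0.7,0,0,0,20,0,0,-0.5,0,0,0,20,0,0,-0.3,0,0,0,20,0,0,-0.3,0,0,0,20,0,0,-0.17,0,0,0,20,0,0,0,0,0,0]'

```text
time: 111.55
tool_pos: [0.5888, 0.3145, 0.0588]
eef_rot: [-0.002, 0.694, 0.72, 0.0]
ft_force: [-2.6, -1.0, 4.0]
width: 0.402
grasp_force: 60.5
```

Request:
servo_tool --commands '[48,0,0,0,0,0,0,48,0,0,0,0,0,0,48,0,0,0.8,0,0,0,48,0,0,1,0,0,0,48,0,0,1,0,0,0,48,0,0,1,0,0,0,48,0,0,1,0,0,0,48,0,0,1,0,0,0,48,-1,-1,1,0,0,0,48,-1,-1,1,0,0,0]'

```text
time: 112.8
tool_pos: [0.5481, 0.274, 0.2148]
eef_rot: [-0.002, 0.694, 0.72, -0.0]
ft_force: [0.6, -0.4, 0.1]
width: 0.561
grasp_force: 0.0
```

Run:
```python
from im import *
d=snap('wrist','w20.png'); h=cv2.cvtColor(d['pixels'],cv2.COLOR_RGB2HSV); H_,S,V=[h[...,i] for i in range(3)]
print(r.get_obs()['tool_pos'])
print('blue');rects(d,(H_>95)&(H_<125)&(S>90)&(V>60),.055)
for c in((.5227,.3131),(.5888,.3157)):
    u,v=proj(d,[[*c,.069]])[0].astype(int); m=np.zeros_like(V,bool); m[max(0,v-75):v+75,u-26:u+26]=V[max(0,v-75):v+75,u-26:u+26]>120
    print('inner');rects(d,m,.069,800)
print('green');rects(d,(H_>45)&(H_<85)&(S>120)&(V>60),.073,60)
```

```text
[0.54760174 0.27257773 0.21881268]
blue
[  52   65   71   56 3062] [381.7 354.1] [44.6 36.1] 2.1
[ 179  117   38   85 2657] [456.5 310.8] [22.7 60.1] 2.1
[337 373  60   9 373] [590.4 134.9] [49.9  6.2] 4.9
[246 377  65   9 393] [515.7 128.5] [54.5  6.2] 5.0
[ 239  388  164   47 3595] [553.   97.8] [141.1  44. ] 4.9
inner
[ 269  107   39  109 3980] [523.1 312.8] [25.2 73.8] 2.2
inner
[ 363  106   40  109 3880] [587.7 316. ] [24.7 73.6] 2.1
green
[  65  144   43   37 1253] [385.2 308.5] [29.2 24.3] 2.2
[102 217  10   9  72] [394.9 267.6] [6.6 5.8] 2.2
```

Both carriers are seated. Now the button.

Request:
servo_tool --commands '[0,-1,0.2,0,0,0,0,0,-1,0.2,0,0,0,0,0,-1,0.2,0,0,0,0,0,-1,0.2,-1,0,0,0,0,-1,0.2,-1,0,0,0,0,-1,0.2,-1,0,0,0,0,-1,0.3,-1,0,0,0,0,-1,0.3,-1,0,0,0,0,-0.13,0,-1,0,0,0,0,0,0,0,0,0,0]'

```text
time: 114.1
tool_pos: [0.3852, 0.3101, 0.0929]
eef_rot: [-0.002, 0.694, 0.72, -0.002]
ft_force: [-1.2, 0.3, 0.3]
width: 0.003
grasp_force: 0.0
```

Request:
servo_tool --commands '[0,0,0,0,0,0,0,0,0,0,-0.5,0,0,0,0,0,0,-0.3,0,0,0,0,0,0,0,0,0,0]'

```text
time: 114.6
tool_pos: [0.3859, 0.3102, 0.0773]
eef_rot: [-0.002, 0.694, 0.72, -0.001]
ft_force: [0.3, 0.2, 1.1]
width: -0.0
grasp_force: 0.0
```

Request:
servo_tool --commands '[0,0,-0.07,-0.2,0,0,0,0,0,0,-0.2,0,0,0,0,0,0,-0.1,0,0,0,0,0,0,-0.1,0,0,0,0,0,0,0,0,0,0]'

```text
time: 115.22
tool_pos: [0.3867, 0.3096, 0.0705]
eef_rot: [-0.002, 0.694, 0.72, 0.001]
ft_force: [-14.1, -8.8, 34.5]
width: 0.002
grasp_force: 17.0
```

Blocked at 34 N after only about 2.5 mm: the closed fingertips (29 mm) overlap the housing around the 26 mm button. I'll press with one finger instead.

Request:
servo_tool --commands '[0,0,0,1,0,0,0,30,0,0,0.6,0,0,0,30,1,-0.05,0,0,0,0,30,0,0,0,0,0,0,30,0,0,0,0,0,0,30,0,0,-0.7,0,0,0,30,0,0,-0.4,0,0,0,30,0,0,0,0,0,0]'

```text
time: 116.22
tool_pos: [0.4053, 0.3078, 0.0748]
eef_rot: [-0.002, 0.694, 0.72, -0.001]
ft_force: [-1.0, -0.5, 2.6]
width: 0.351
grasp_force: 1.1
```

Request:
servo_tool --commands '[30,0,0,-0.15,0,0,0,30,0,0,-0.15,0,0,0,30,0,0,0,0,0,0]'

```text
time: 116.6
tool_pos: [0.4061, 0.3082, 0.0704]
eef_rot: [-0.002, 0.694, 0.72, -0.0]
ft_force: [-3.8, -2.3, 7.5]
width: 0.35
grasp_force: 3.8
```

Request:
servo_tool --commands '[30,0,0,-0.12,0,0,0,30,0,0,0,0,0,0]'

```text
time: 116.85
tool_pos: [0.4063, 0.3083, 0.0702]
eef_rot: [-0.002, 0.694, 0.72, 0.0]
ft_force: [-9.2, -6.0, 22.3]
width: 0.354
grasp_force: 10.7
```

Request:
servo_tool --commands '[30,0,0,-0.12,0,0,0,30,0,0,0,0,0,0]'

```text
time: 117.1
tool_pos: [0.4065, 0.3084, 0.0698]
eef_rot: [-0.002, 0.694, 0.72, 0.0]
ft_force: [-14.3, -11.2, 34.8]
width: 0.353
grasp_force: 17.7
```

Run:
```python
from im import *
o=r.get_obs(); print(o['tool_pos'],o['ft_force'])
for n_ in('scene','scene12'):
    d=snap('scene','s21.png') if n_=='scene' else dict(np.load('pics/scene12.npz'))
    h=cv2.cvtColor(d['pixels'],cv2.COLOR_RGB2HSV); H_,S,V=[h[...,i] for i in range(3)]
    m=(H_>45)&(H_<85)&(S>120)&(V>60); ys,xs=np.nonzero(m&(np.indices(V.shape)[1]>465)); print(n_,len(ys),ys.min(),ys.max(),xs.min(),xs.max(),ys.mean().round(2))
print(proj(d,[[.385,.3085,.073],[.385,.3085,.067]]))
```

```text
[0.40648481 0.30839235 0.06982854] [-14.29712139 -11.22208433  34.83986019]
scene 7 120 241 475 486 222.43
scene12 80 233 241 476 486 236.98
[[480.45176356 237.17688923]
 [479.96064706 239.24229877]]
```

Same hard stop at 0.0703 with one finger, and first contact was above 0.0748, so it is likely the button's own end stop. I'll check with the force profile while letting it up.

Request:
servo_tool --commands '[30,0,0,0.2,0,0,0,30,0,0,0,0,0,0,30,0,0,0,0,0,0]'

```text
time: 117.52
tool_pos: [0.4065, 0.3084, 0.0704]
eef_rot: [-0.002, 0.694, 0.72, 0.001]
ft_force: [-4.3, -2.2, 10.7]
width: 0.35
grasp_force: 5.2
```

Request:
servo_tool --commands '[30,0,0,0.1,0,0,0,30,0,0,0,0,0,0,30,0,0,0,0,0,0]'

```text
time: 117.9
tool_pos: [0.4063, 0.3083, 0.0712]
eef_rot: [-0.002, 0.694, 0.72, 0.0]
ft_force: [0.1, 1.6, 4.9]
width: 0.353
grasp_force: 2.2
```

Request:
servo_tool --commands '[30,0,0,0.1,0,0,0,30,0,0,0,0,0,0,30,0,0,0,0,0,0]'

```text
time: 118.28
tool_pos: [0.4063, 0.3082, 0.073]
eef_rot: [-0.002, 0.694, 0.72, 0.0]
ft_force: [1.5, 2.8, 3.8]
width: 0.354
grasp_force: 1.7
```

Request:
servo_tool --commands '[30,0,0,0.1,0,0,0,30,0,0,0,0,0,0,30,0,0,0,0,0,0]'

```text
time: 118.65
tool_pos: [0.406, 0.3079, 0.0748]
eef_rot: [-0.002, 0.694, 0.72, -0.0]
ft_force: [0.7, 0.7, 2.1]
width: 0.35
grasp_force: 1.2
```

Request:
servo_tool --commands '[30,0,0,0.1,0,0,0,30,0,0,0,0,0,0,30,0,0,0,0,0,0]'

```text
time: 119.02
tool_pos: [0.4057, 0.3077, 0.0765]
eef_rot: [-0.002, 0.694, 0.72, -0.001]
ft_force: [-0.2, -0.8, 0.4]
width: 0.348
grasp_force: 0.3
```

Request:
servo_tool --commands '[30,0,0,0.1,0,0,0,30,0,0,0,0,0,0,30,0,0,0,0,0,0]'

```text
time: 119.4
tool_pos: [0.406, 0.308, 0.0789]
eef_rot: [-0.002, 0.694, 0.72, -0.0]
ft_force: [-0.0, -0.4, -0.1]
width: 0.354
grasp_force: 0.0
```

The profile shows a spring from 0 to about 5 N over 6 mm, then a hard stop: fully pressed and released. Rise, do a final check, and hand in.

Request:
servo_tool --commands '[30,0,0,1,0,0,0,30,0,0,1,0,0,0,30,0,0,1,0,0,0,30,0,0,1,0,0,0,30,0,0,1,0,0,0,30,1,-1,1,0,0,0,30,1,-1,1,0,0,0,30,1,-1,0,0,0,0,30,1,0,0,0,0,0,30,0,0,0,0,0,0]'

```text
time: 120.65
tool_pos: [0.4865, 0.2476, 0.2184]
eef_rot: [-0.002, 0.694, 0.72, -0.001]
ft_force: [-0.0, 0.1, -0.1]
width: 0.352
grasp_force: 0.0
```

```bash
python3 ang.py
python3 - <<'E'
from im import *
d=snap('wrist','w22.png'); V=d['pixels'].max(2)
for c in((.5227,.3131),(.5888,.3157)):
    u,v=proj(d,[[*c,.069]])[0].astype(int); m=np.zeros_like(V,bool); m[max(0,v-75):v+75,u-26:u+26]=V[max(0,v-75):v+75,u-26:u+26]>120
    rects(d,m,.069,800)
s=snap('scene','s22.png')['pixels'].astype(int); a=np.load('pics/scene0.npz')['pixels'].astype(int)
for nm,u,v in(('oil',208,287),('dishes',286,333),('eyepiece',396,357)): print(nm,np.abs(s-a)[v-18:v+18,u-16:u+16].mean().round(2))
E
```

```text
scene turn 0.01 0.63 146 load -0.03 0.44 1604
side turn 0.0 0.71 205 load -0.05 0.41 922
120.75 [0.4856 0.2481 0.2186] [-0.1 -0.1 -0.2] 0.35
[ 360   72   40  111 4031] [521.5 311.9] [24.9 72.8] 2.0
[ 453   70   44  112 3714] [586.6 315.3] [22.6 73.3] 2.0
oil 4.25
dishes 3.97
eyepiece 4.12
```

```bash
python3 -c "
from station import r
print(r.sign_off())"
```

```text
the job is handed in; nothing more can be done
None
```

I handed the job in at about 121 s: both carriers (only two were on the mat) are face down in imager slots 1 and 2, both nest leaves are flat, and the start button was then pressed fully and let up. The first closed swing had slipped apart with the carriers still in the blue leaf, so I refolded and repeated it.

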